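Fetch the boxed-in bearing from the tool stand

ROBOT

A 7-joint arm with a two-finger parallel gripper is mounted at the origin on the work surface. World frame = base frame: x ahead of the robot, y to its left, z up, the work surface at z = 0. Lengths are in mm, angles in rad, forces in N, time in s.
With the tool pointing down it reaches from about 425 to 825 mm from the base axis. Payload 3.6 kg.
Tool frame: the origin (TCP) lies where the fingers leave the gripper's body, on its centre line; the fingertips stand 73 mm ahead of it and the grasp point (between the pads) lies 54 mm ahead of it (arm.hold_point_z is the distance from the TCP to the grasp point, in mm); z points along the fingers, y is the line along which they close (so a half turn about z gives the same grasp; the last joint's range is limited). The gripper opens to 85 mm and grips with 20 to 120 N. Pads are 22 mm wide; open, the fingers measure 114 mm over their backs; the gripper's body (76 mm by 85 mm) begins 54 mm behind the grasp point. The pads swing forward as they close: fully open they stand 13 mm farther back than shut.
Start: joints at [-1.157, 0.615, -0.013, 1.423, 0.008, 1.103, -0.04], TCP at [276.712, 588.132, 303.897] pointing down, gripper open.
Joint ranges: [-3.12, 3.12], [-0.3, 2.06], [-1.34, 1.32], [0.26, 2.42], [-1.36, 4.5], [0.01, 1.98], [-2.84, 2.84]. Speed limits (rad/s): [2.79, 2.79, 3.14, 3.14, 3.14, 3.14, 3.14].

INTERFACE

Orientations are given as [roll, pitch, yaw] about the fixed x, y, z axes, in that order (R = Rz(yaw) Ry(pitch) Rx(roll)).
In Python, from workcell import observe, eyes, order, arm gives the robot as it stands.
- The arm moves only by the tool servo_tool, never from a script. Its argument "series" is a list that holds one entry, the list of rows, each a list of 5 numbers: the opening, from -1 (shut) to 1 (fully open), then the shift along the tool's x, y, z in m, then the turn about the tool's z in degrees. In form: [[[grip, x, y, z, twist], ...]]. A call has exactly 5 rows; each row is the pose to reach, as a shift and turn from the pose commanded when the call began, along the tool's axes at that moment; what a row does not reach only later rows make up. A row lasts 1/8 s, in which the tool goes at most 62.5 mm and 10.7 degrees, less where a joint would pass 70% of its speed; a pose out of reach is approached as far as the arm can. A call with a gripper value outside its range is refused whole. The fingers move at their own pace and stop on an object; "newtons" is the grip in N (left out, the last holds). Time passes only in rows, so rows that repeat a pose let the fingers close, or fill a call up. It gives the time, the measured TCP pose, the force, the opening and the grip force at its end, in the units of the state.
- observe(): the state, without advancing time (a new reading comes with each control period).
- eyes.snapshot(name): name is "side" or "top"; returns the picture (384x512x3 uint8, red, green, blue); there is no depth.
- eyes.camera_model(name): a dict with "mtx" (3x3 intrinsics, pixels), "k1" (the pictures are not rectified: a ray, as slopes to the right and down, at radius r is drawn at 1 + k1 r^2 times it, then the intrinsics apply), "R" (3x3) and "t" (3): a world point X has camera coordinates R X + t. Camera axes: x right, y down, z forward; pixel columns grow to the right and rows downward; lengths in mm; the calibration is good to about 2 mm. A picture is of the moment at which its call begins. camera_model takes no time and is no camera call.
- order.hand_in(): hands the job in; it is judged then, once.
Trained networks look in the newest picture that a camera, given by its name, has taken for a name from the list of things; names that differ only in an ending like _2 or _b are one class to them, and where a whole thing is asked for, a point or a joint stands for the part that bears it (a point fixed in the world has none). Each returns a list of dicts, best first, with "confidence" (0 to 1); they miss things now and then, are a little off and sometimes report something else, mostly with a low value. They report only what shows in the picture. A call takes as long as a camera call.
- eyes.outline_of(camera, name): "mask" (384x512 bool, what is visible of it).
- eyes.place_of(camera, name): "location" ([x, y, z] in mm, in the coordinates of the camera as it stood for that picture, good to about 4 mm: a listed point, or the origin of a listed thing).
The state is a dict: "clock": time; "joint_pos": joint angles; "qd": joint speeds; "joint_torque": joint torques, N m; "ee_pos": TCP position; "ee_rot": TCP orientation; "wrist_force": force on the tool from outside, world axes, zero at the start; "wrist_torque": the same for the moment, N m; "gripper_width": finger opening in mm; "grasp_force": force on a finger pad.
Only numpy, scipy, OpenCV 4.12 (cv2) and the standard library are available. Lean on these libraries where they do the work, as an engineer would, in place of code of your own. Each camera call takes 0.05 s, during which the arm holds its last target. There are 200 camera calls.

TASK

Clear the three tall tools (drill chuck, flanged arbor, brass bush) off the wooden tool stand and stand them upright in the white side tray, all three before you take the bearing. Then fetch the ball bearing from behind them and lay it flat in the middle of the round steel plate, and only after that put each tool back upright, centred on the very spot of the stand where it stood at the start. Leave the oil bottle, the jar and the spanner where they are.

Things in the scene. Friction and masses are not known exactly. Their poses are not given: they have to be found in the camera images.
- stand: Fixed wooden board 150 (x) by 210 (y) mm, top at z = 18; fence on its +x edge, x 63 to 75, top at z = 63. Origin: centre of its underside, on the bench; x towards the fence; yaw within 0.25 rad of the world's. Flush cork discs mark the spots: at (x, y) = (-27, 0), (25, 66), (25, -66) mm, 50 mm wide, stand the three tools, arranged anew each time; at (25, 0), 56 mm wide, the bearing.
- tray: Fixed low open tray of white plastic, 270 mm (x) by 120 mm (y) outside, 25 mm high, walls and floor 5 mm thick: the side area. Origin: centre of its underside, on the bench; the inner floor is at z = 5 mm; x along its length.
- plate: Fixed round steel plate lying on the bench, 110 mm across, 12 mm thick, with a thin ring 64 mm across scribed around its centre. Origin: centre of its underside; its top is at z = 12 mm.
- bearing: Ball bearing lying flat, a disc 52 mm across and 15 mm high, steel with a black seal ring and a dark centre (its bore is not open), 0.14 kg. Origin: centre of its underside, z up its axis. It starts behind and between the three tall tools, with about 11 mm to the fence, so it can be gripped only along the stand's y, once the tools are away.
- chuck: Keyless steel drill chuck standing nose up, 92 mm high: a round body 44 mm across from 3 to 72 mm height, narrowing above that to 28 mm across at the top; 0.45 kg. Origin: centre of its underside, z up its axis.
- arbor: Steel arbor standing on its flange: flange 46 mm across and 12 mm high, above it a plain round spindle 28 mm across up to 105 mm height; 0.45 kg. Origin: centre of its underside, z up its axis.
- bush: Brass bush, a plain upright cylinder 38 mm across and 98 mm high with a dark round end face on top and two dark grooves; 0.4 kg. Origin: centre of its underside, z up its axis.
- oil: Bystander: grey oil bottle with a red cap, 68 mm across, 120 mm high, standing beyond the work. Origin: centre of its underside.
- jar: Bystander: round glass jar with a metal lid, 64 mm across, 70 mm high, standing beyond the work. Origin: centre of its underside.
- spanner: Bystander: steel open-end spanner, 160 mm long, lying on the bench beyond the work, between the bottle and the jar, roughly along the world's y. Origin: middle of its length, underside.

How it is judged:
By the outcome, as a careful person would: the job done as asked, in the order asked, and still so for the second after the job is handed in, with the robot touching nothing.
It also fails if it takes over 149 s, if anything falls off the work surface, if the arm or the gripper's body presses on something with over 40 N, if the wrist force passes 120 N, or if a joint passes its speed limit or range.

## Working session

There is one attempt and no reset: what is moved stays moved. The work goes in short steps, Python scripts to look and compute and a tool call to move; the robot and the scene stay as the last step left them, time stands still between calls to the robot, and variables do not carry over. Pictures are saved under pics/ and viewed, at most 14 in all, crops included, and the job is handed in when it is done.

Besides the shell and the picture viewer there is one more tool, called after ">>>" as name(argument=value, ...), one argument or row to a line, values as JSON. servo_tool: Moves the arm, as the interface text tells. Its arguments: {"type":"object","properties":{"series":{"type":"array"},"newtons":{"type":"number"}},"required":["series"]}

```bash
mkdir -p pics; ls; cat > h.py <<'E'
import numpy as np, cv2
from workcell import observe, eyes, order, arm
def snap(c,fn=None):
    im=eyes.snapshot(c)
    if fn: cv2.imwrite('pics/'+fn,im[:,:,::-1])
    return im
def places(c,names,n=2):
    m=eyes.camera_model(c);R=np.array(m['R']);t=np.array(m['t']);o={}
    for k in names:
        r=eyes.place_of(c,k)[:n]
        o[k]=[(np.round(R.T@(np.array(d['location'])-t),1),round(d['confidence'],2)) for d in r]
    return o
def proj(c,X):
    m=eyes.camera_model(c);p=np.atleast_2d(X)@np.array(m['R']).T+m['t'];s=p[:,:2]/p[:,2:]
    s=s*(1+m['k1']*(s**2).sum(1,keepdims=True));K=np.array(m['mtx']);return s@K[:2,:2].T+K[:2,2]
def back(c,uv,z):
    m=eyes.camera_model(c);R=np.array(m['R']);t=np.array(m['t']);K=np.array(m['mtx'])
    d=(np.atleast_2d(uv)-K[:2,2])@np.linalg.inv(K[:2,:2]).T;s=d.copy()
    for _ in range(20): s=d/(1+m['k1']*(s**2).sum(1,keepdims=True))
    r=np.c_[s,np.ones(len(s))]@R;c0=-R.T@t
    return c0+r*((z-c0[2])/r[:,2:])
E
python3 - <<'E'
from h import *
N=['stand','tray','plate','bearing','chuck','arbor','bush','oil','jar','spanner']
print(observe())
for c in ['side','top']:
    snap(c,c+'0.png')
    for k,v in places(c,N).items(): print(c,k,v)
    m=eyes.camera_model(c);print(-np.array(m['R']).T@m['t'],m['mtx'])
E
```

```text
pics
{'clock': 0.0, 'joint_pos': array([-1.15748877,  0.61591594, -0.01259963,  1.42492809,  0.0081257 ,
        1.1033969 , -0.04041167]), 'qd': array([ 8.18080643e-04, -7.38185935e-04, -1.43140425e-03,  8.33284804e-05,
       -2.53606107e-04, -3.12716472e-04, -1.41693473e-03]), 'joint_torque': array([-1.10015869e-04, -4.69214487e+01,  2.59229969e-01, -1.71034545e+01,
        1.00392342e-02,  9.48201050e-03, -8.30008446e-06]), 'ee_pos': array([276.49899788, 587.60868532, 302.73041719]), 'ee_rot': array([-3.13899600e+00,  7.08223590e-05,  2.70183818e+00]), 'wrist_force': array([ 0.03498909,  0.12109301, -0.90750134]), 'wrist_torque': array([ 0.03292849, -0.01481828,  0.02267877]), 'grasp_force': 0.0, 'gripper_width': 84.81904166763947}
side stand [(array([ 523.2, -284.1,   -2.3]), 0.92), (array([ 752.5, -199.2,    1.4]), 0.74)]
side tray [(array([570.1, -15.5,  -3.6]), 0.78)]
side plate [(array([554.8, 272. ,   1.9]), 0.97)]
side bearing []
side chuck [(array([ 532.5, -213.4,   20.4]), 0.55), (array([760.1,  13.2,   2.2]), 0.2)]
side arbor [(array([ 560.4, -340.9,   18.7]), 0.85)]
si
[... 463 characters left out ...]
ray [(array([569.6, -10.9,  -5.5]), 0.72)]
top plate [(array([545.2, 272.5,   2.6]), 0.77), (array([572.6, -10.9,  -7.9]), 0.46)]
top bearing [(array([ 544.9, -278.8,   20.5]), 0.67)]
top chuck [(array([ 532.3, -209.7,   17.4]), 0.71)]
top arbor [(array([ 565.2, -346.2,   19.6]), 0.64)]
top bush [(array([ 496.2, -288.7,   19.5]), 0.8), (array([ 563.3, -343.9,   19.5]), 0.59)]
top oil [(array([ 544.3, -279.7,   21.8]), 0.19)]
top jar [(array([ 753.3, -199.3,    2.5]), 0.59)]
top spanner [(array([763.9,  12.4,  -3.4]), 0.62)]
[ 458.7923266   -21.69441045 1055.15401742] [[373.30831277   0.         255.27650108]
 [  0.         373.30831277 196.88941064]
 [  0.           0.           1.        ]]
```

View pics/top0.png

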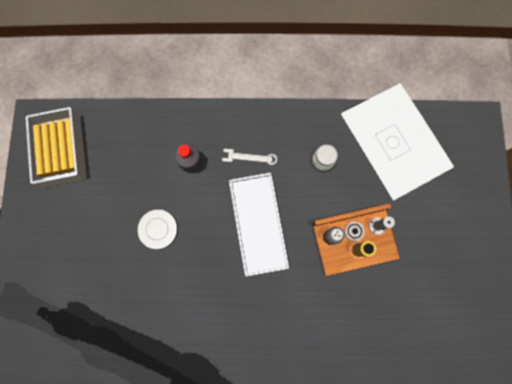

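View pics/side0.png

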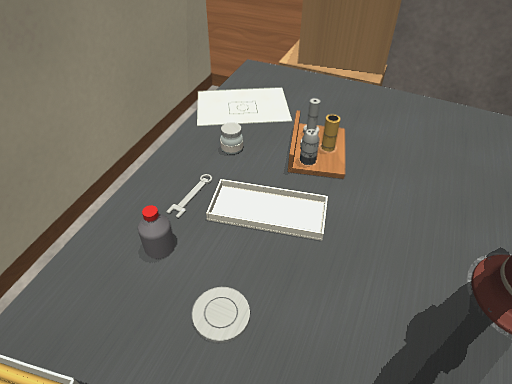

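The top view shows the plate at (157,229), tray at (259,224) and stand at about (357,240). On the stand, the chuck is at (335,235), the bush at (366,249), the arbor at (383,224) and the bearing at (354,231). Next I'll fit model silhouettes to the masks for precise poses.

```bash
cat > fit.py <<'E'
from h import *
from scipy.optimize import minimize
S=4
def box(x0,x1,y0,y1,z0,z1): return np.array([[x,y,z] for x in(x0,x1) for y in(y0,y1) for z in(z0,z1)],float)
a=np.linspace(0,2*np.pi,48,endpoint=False)
def cyl(r0,z0,r1,z1): return np.vstack([np.c_[r*np.cos(a),r*np.sin(a),0*a+z] for r,z in((r0,z0),(r1,z1))])
M={'stand':[box(-75,75,-105,105,0,18),box(63,75,-105,105,0,63)],
'tray':[box(-135,135,-60,60,0,25)],'plate':[cyl(55,0,55,12)],'bearing':[cyl(26,0,26,15)],
'chuck':[cyl(22,0,22,72),cyl(22,72,14,92)],'arbor':[cyl(23,0,23,12),cyl(14,12,14,105)],'bush':[cyl(19,0,19,98)]}
def sil(c,name,x,y,z,yaw):
    im=np.zeros((384*S,512*S),np.uint8);cs,sn=np.cos(yaw),np.sin(yaw);R=np.array([[cs,-sn,0],[sn,cs,0],[0,0,1]])
    for P in M[name]:
        uv=proj(c,P@R.T+[x,y,z]);q=np.round(((uv+.5)*S-.5)*16).astype(np.int32)
        cv2.fillConvexPoly(im,cv2.convexHull(q),1,shift=4)
    return im
def fit(masks,name,x0,z,yaw=None):
    big={c:cv2.resize(m.astype(np.float32),None,fx=S,fy=S,interpolation=cv2.INTER_LINEAR)>.5 for c,m in masks.items()}
    def f(p): return sum((big[c]!=(sil(c,name,p[0],p[1],z,p[2]/100 if len(p)>2 else 0)>0)).sum() for c in big)/S**2
    p0=np.array(list(x0[:2])+([yaw*100] if yaw is not None else []),float)
    sx=np.vstack([p0]+[p0+6*e for e in np.eye(len(p0))])
    r=minimize(f,p0,method='Nelder-Mead',options=dict(initial_simplex=sx,xatol=.05,fatol=.2))
    return np.round(r.x,2),round(r.fun,1),[int(m.sum()) for m in masks.values()]
E
cat > run1.py <<'E'
from fit import *
g={'stand':(523,-283,0,.13),'tray':(570,-12,0,.13),'plate':(550,272,0,None),'bearing':(545,-279,18,None),'chuck':(532,-211,18,None),'arbor':(563,-344,18,None),'bush':(495.5,-288,18,None)}
ms={}
for c in('top','side'):
    eyes.snapshot(c)
    for k in g:
        r=eyes.outline_of(c,k)
        for d in r:
            m=d['mask'];s=sil(c,k,*g[k][:3],g[k][3] or 0)[::S,::S]>0
            if (m&s).sum()>.4*s.sum(): ms.setdefault(k,{})[c]=m; break
# stand silhouette: union with tools
for c in('top','side'):
    for k in('chuck','arbor','bush','bearing'):
        pass
for k in g:
    if k not in ms: print(k,'none');continue
    for sub in ([c] for c in ms[k]): print(k,sub,fit({c:ms[k][c] for c in sub},k,g[k],g[k][2],g[k][3]))
    if len(ms[k])>1: print(k,'both',fit(ms[k],k,g[k],g[k][2],g[k][3]))
np.save('ms.npy',ms)
E
python3 run1.py
```

```text
stand ['top'] (array([ 523.4 , -283.15,   23.43]), np.float64(1575.1), [2746])
stand ['side'] (array([ 524.68, -285.55,   23.22]), np.float64(1004.0), [1875])
stand both (array([ 524.07, -284.66,   23.42]), np.float64(2593.9), [2746, 1875])
tray ['top'] (array([567.73, -13.58,  18.63]), np.float64(110.1), [4270])
tray ['side'] (array([566.98, -13.46,  18.81]), np.float64(84.9), [5066])
tray both (array([567.33, -13.48,  18.86]), np.float64(200.8), [4270, 5066])
plate ['top'] (array([548.88, 271.6 ]), np.float64(74.7), [1156])
plate ['side'] (array([550.07, 271.03]), np.float64(77.4), [2543])
plate both (array([549.99, 271.41]), np.float64(160.0), [1156, 2543])
bearing ['top'] (array([ 548.55, -276.68]), np.float64(17.6), [325])
chuck ['top'] (array([ 532.74, -213.59]), np.float64(48.4), [263])
chuck ['side'] (array([ 532.91, -216.43]), np.float64(39.8), [590])
chuck both (array([ 532.82, -216.14]), np.float64(91.2), [263, 590])
arbor ['top'] (array([ 563.16, -341.27]), np.float64(20.7), [333])
arbor ['side'] (array([ 566.45, -357.85]), np.float64(136.6), [290])
arbor both (array([ 563.13, -341.28]), np.float64(168.8), [333, 290])
bush ['top'] (array([ 496.83, -289.44]), np.float64(15.2), [324])
bush ['side'] (array([ 497.97, -292.  ]), np.float64(47.4), [476])
bush both (array([ 497.39, -289.65]), np.float64(65.8), [324, 476])
```

```bash
cat >> h.py <<'E'
def where():
    s=observe();p=np.array(s['ee_pos']);y=s['ee_rot'][2]
    return s,p,y
def shift(*targets,yaw=None):
    "TCP targets -> shift in tool axes (m), twist deg"
    s,p,y=where();xt=np.array([np.cos(y),np.sin(y),0]);yt=np.array([np.sin(y),-np.cos(y),0])
    for t in targets:
        d=np.array(t)-p;tw=0 if yaw is None else -np.degrees((yaw-y+np.pi)%(2*np.pi)-np.pi)
        print('t',t,'->',np.round([d@xt/1e3,d@yt/1e3,-d[2]/1e3],4),round(tw,2))
    print('tcp',p.round(1),'rot',np.round(s['ee_rot'],4),'w',round(s['gripper_width'],1),'gf',s['grasp_force'],'F',np.round(s['wrist_force'],1),'t',s['clock'])
E
python3 - <<'E'
from fit import *
import fit
ms=np.load('ms.npy',allow_pickle=True).item()
print([a for a in dir(arm) if a[0]!='_'],arm.hold_point_z)
T=[('bush',-27,0),('chuck',25,66),('arbor',25,-66),('bearing',25,0)]
fit.M['all']=M['stand']+[P+[x,y,18] for k,x,y in T for P in M[k]]
im={c:cv2.imread(f'pics/{c}0.png')[:,:,::-1].astype(int) for c in('top','side')}
mm={}
for c in im:
    m=np.zeros((384,512),bool)
    for k in('stand','chuck','arbor','bush','bearing'):
        if c in ms.get(k,{}): m|=ms[k][c]
    sk=im[c]; m|=((sk[:,:,0]-sk[:,:,2]>50)&(cv2.dilate(m.astype(np.uint8),np.ones((9,9)))>0))
    m=cv2.morphologyEx(m.astype(np.uint8),cv2.MORPH_CLOSE,np.ones((3,3)))>0
    mm[c]=m; print(c,fit.fit({c:m},'all',(524,-284.5),0,.234))
print(fit.fit(mm,'all',(524,-284.5),0,.234))
yaw=np.arctan2(-.2319,-.9727)
shift((540,150,300),(497,-290,300),yaw=yaw)
E
```

```text
['Unreachable', 'hold_point_z'] 53.900000000000006
top (array([ 522.68, -283.79,   23.62]), np.float64(100.3), [4392])Traceback (most recent call last):
  File "<stdin>", line 15, in <module>
  File "fit.py", line 21, in fit
    r=minimize(f,p0,method='Nelder-Mead',options=dict(initial_simplex=sx,xatol=.05,fatol=.2))
    res = _minimize_neldermead(fun, x0, args, callback, bounds=bounds,
                               **options)
    fxr = func(xr)
    fx = function(np.copy(x), *(wrapper_args + args))
  File "fit.py", line 18, in f
    def f(p): return sum((big[c]!=(sil(c,name,p[0],p[1],z,p[2]/100 if len(p)>2 else 0)>0)).sum() for c in big)/S**2
                     ~~~^^^^^^^^^^^^^^^^^^^^^^^^^^^^^^^^^^^^^^^^^^^^^^^^^^^^^^^^^^^^^^^^^^^^^^^^^^^^^^^^^^^^^^
  File "fit.py", line 18, in <genexpr>
    def f(p): return sum((big[c]!=(sil(c,name,p[0],p[1],z,p[2]/100 if len(p)>2 else 0)>0)).sum() for c in big)/S**2
                                   ~~~^^^^^^^^^^^^^^^^^^^^^^^^^^^^^^^^^^^^^^^^^^^^^^^^
  File "fit.py", line 13, in sil
    uv=proj(c,P@R.T+[x,y,z]);q=np.round(((uv+.5)*S-.5)*16).astype(np.int32)
  File "h.py", line 14, in proj
    m=eyes.camera_model(c);p=np.atleast_2d(X)@np.array(m['R']).T+m['t'];s=p[:,:2]/p[:,2:]
ValueError: time passes only in moves, steps and waits
```

```bash
sed -i 's/eyes.camera_model(c)/cam(c)/' h.py; cat >> h.py <<'E'
import functools
cam=functools.lru_cache(None)(lambda c: eyes.camera_model(c))
E
python3 - <<'E'
from fit import *
import fit
ms=np.load('ms.npy',allow_pickle=True).item()
T=[('bush',-27,0),('chuck',25,66),('arbor',25,-66),('bearing',25,0)]
shift((540,150,300),(497,-290,300),yaw=np.arctan2(-.2319,-.9727))
fit.M['all']=M['stand']+[P+[x,y,18] for k,x,y in T for P in M[k]]
mm={}
for c in('top','side'):
    m=np.zeros((384,512),bool)
    for k in('stand','chuck','arbor','bush','bearing'):
        if c in ms.get(k,{}): m|=ms[k][c]
    sk=cv2.imread(f'pics/{c}0.png')[:,:,::-1].astype(int); m|=((sk[:,:,0]-sk[:,:,2]>50)&(cv2.dilate(m.astype(np.uint8),np.ones((9,9)))>0))
    m=cv2.morphologyEx(m.astype(np.uint8),cv2.MORPH_CLOSE,np.ones((3,3)))>0
    mm[c]=m; print(c,fit.fit({c:m},'all',(524,-284.5),0,.234))
print(fit.fit(mm,'all',(524,-284.5),0,.234))
E
```

```text
t (540, 150, 300) -> [-0.4248 -0.2844  0.0039] -38.6
t (497, -290, 300) -> [-0.5732 -0.7008  0.0039] -38.6
tcp [276.7 588.1 303.9] rot [-3.1415e+00 -1.0000e-04  2.7019e+00] w 85.6 gf 0.0 F [-0.7  0.2  0.1] t 1.9
top (array([ 522.68, -283.79,   23.62]), np.float64(100.3), [4392])
side (array([ 524.61, -285.82,   23.08]), np.float64(104.1), [3217])
(array([ 523.51, -284.06,   22.95]), np.float64(239.3), [4392, 3217])
```

>>> servo_tool(
  series=[
    [[1,-0.03,-0.02,0,-8],[1,-0.08,-0.055,0,-18],[1,-0.13,-0.09,0,-28],[1,-0.18,-0.125,0,-36],[1,-0.23,-0.155,0,-38.6]],
  ],
  newtons=60,
)

```text
clock: 2.52
ee_pos: [419.8, 347.9, 304.2]
ee_rot: [3.142, 0.001, -2.906]
wrist_force: [0.8, 0.2, -0.5]
gripper_width: 85.5
grasp_force: 0.0
```

>>> servo_tool(
  series=[
    [[1,-0.02,-0.05,0,0],[1,-0.035,-0.1,0,0],[1,-0.05,-0.15,0,0],[1,-0.065,-0.2,0,0],[1,-0.07,-0.225,0,0]],
  ],
)

```text
clock: 3.15
ee_pos: [540.8, 143.3, 304.0]
ee_rot: [-3.14, 0.001, -2.913]
wrist_force: [-0.4, 0.3, 0.4]
gripper_width: 85.2
grasp_force: 0.0
```

```bash
cat >> h.py <<'E'
YAW=np.arctan2(-np.sin(.233),-np.cos(.233))
def st(x,y,z,o=(523.6,-284.8),w=.233): return (o[0]+x*np.cos(w)-y*np.sin(w),o[1]+x*np.sin(w)+y*np.cos(w),z)
def tr(x,y,z): return st(x,y,z,(567.4,-13.5),.188)
E
python3 -c "
from h import *
shift(st(-27,0,300),st(-27,0,134),yaw=YAW)"
```

```text
t (np.float64(497.3295917869403), np.float64(-291.0342322958968), 300) -> [ 0.1407 -0.4132  0.004 ] -0.26
t (np.float64(497.3295917869403), np.float64(-291.0342322958968), 134) -> [ 0.1407 -0.4132  0.17  ] -0.26
tcp [540.8 143.3 304. ] rot [-3.1395e+00  7.0000e-04 -2.9131e+00] w 85.2 gf 0.0 F [-0.4  0.3  0.4] t 3.15
```

>>> servo_tool(
  series=[
    [[1,0.014,-0.04,0,0],[1,0.034,-0.1,0,0],[1,0.053,-0.155,0,0],[1,0.072,-0.21,0,0],[1,0.089,-0.26,0,0]],
  ],
)

```text
clock: 3.78
ee_pos: [512.4, -128.6, 304.2]
ee_rot: [-3.141, 0.001, -2.909]
wrist_force: [0.9, 0.1, 0.9]
gripper_width: 85.2
grasp_force: 0.0
```

>>> servo_tool(
  series=[
    [[1,0.018,-0.055,0,0],[1,0.036,-0.105,0,0],[1,0.048,-0.14,0,0],[1,0.052,-0.153,0,0],[1,0.052,-0.153,0,0]],
  ],
)

```text
clock: 4.4
ee_pos: [497.8, -286.9, 303.8]
ee_rot: [3.141, 0.0, -2.908]
wrist_force: [0.0, 1.4, 0.3]
gripper_width: 85.2
grasp_force: 0.0
```

```bash
python3 -c "
from h import *
shift(st(-27,0,300),st(-27,0,134),yaw=YAW)"
```

```text
t (np.float64(497.3295917869403), np.float64(-291.0342322958968), 300) -> [ 0.0014 -0.0039  0.0038] 0.02
t (np.float64(497.3295917869403), np.float64(-291.0342322958968), 134) -> [ 0.0014 -0.0039  0.1698] 0.02
tcp [ 497.8 -286.9  303.8] rot [ 3.1409e+00  2.0000e-04 -2.9083e+00] w 85.2 gf 0.0 F [0.  1.4 0.3] t 4.4
```

>>> servo_tool(
  series=[
    [[1,0.001,-0.004,0.02,0],[1,0.001,-0.004,0.07,0],[1,0.001,-0.004,0.12,0],[1,0.001,-0.004,0.155,0],[1,0.001,-0.004,0.17,0]],
  ],
)

```text
clock: 5.03
ee_pos: [497.8, -288.0, 132.2]
ee_rot: [3.138, -0.002, -2.904]
wrist_force: [-0.2, 0.3, -0.1]
gripper_width: 85.4
grasp_force: 0.0
```

>>> servo_tool(
  series=[
    [[0.1,0,0,0,0],[-0.1,0,0,0,0],[-0.3,0,0,0,0],[-0.5,0,0,0,0],[-0.5,0,0,0,0]],
  ],
)

```text
clock: 5.65
ee_pos: [498.5, -290.8, 135.7]
ee_rot: [-3.141, 0.002, -2.907]
wrist_force: [-0.1, 2.2, 6.2]
gripper_width: 36.9
grasp_force: 58.8
```

```bash
python3 -c "
from h import *
shift(st(-27,0,134),tr(-80,0,121),yaw=YAW)"
```

```text
t (np.float64(497.3295917869403), np.float64(-291.0342322958968), 134) -> [0.0012 0.     0.0017] 0.08
t (np.float64(488.8096009081923), np.float64(-28.451560807835257), 121) -> [-0.0515  0.2574  0.0147] 0.08
tcp [ 498.5 -290.8  135.7] rot [-3.1408e+00  2.4000e-03 -2.9072e+00] w 36.9 gf 58.78073573112488 F [-0.1  2.2  6.2] t 5.65
```

```bash
cat >> h.py <<'E'
def cmd():
    "commanded pose from log.txt of net shifts"
    p=np.array([276.712,588.132,303.897]);y=2.7019
    for l in open('log.txt'):
        if not l.strip(): continue
        a=list(map(float,l.split()));xt=np.array([np.cos(y),np.sin(y),0]);yt=np.array([np.sin(y),-np.cos(y),0])
        p=p+1e3*(a[0]*xt+a[1]*yt-a[2]*np.array([0,0,1]))
        if len(a)>3: y-=np.radians(a[3])
    return p,y
def cshift(**T):
    p,y=cmd();xt=np.array([np.cos(y),np.sin(y),0]);yt=np.array([np.sin(y),-np.cos(y),0])
    for k,t in T.items():
        d=np.array(t)-p;print(k,np.round(t,1),'->',np.round([d@xt/1e3,d@yt/1e3,-d[2]/1e3],4))
    print('cmd',p.round(1),round(y,4))
E
cat > log.txt <<'E'
-0.23 -0.155 0 -38.6
-0.07 -0.225 0
0.089 -0.26 0
0.052 -0.153 0
0.001 -0.004 0.17
E
python3 -c "
from h import *
cshift(spot=st(-27,0,134),tray=tr(-80,0,121.4))"
```

```text
spot [ 497.3 -291.   134. ] -> [ 0.0003  0.0003 -0.0001]
tray [488.8 -28.5 121.4] -> [-0.0523  0.2577  0.0125]
cmd [ 497.7 -291.2  133.9] 3.3756
```

>>> servo_tool(
  series=[
    [[-0.5,0,0,-0.01,0],[-0.5,0,0,-0.035,0],[-0.5,0,0,-0.07,0],[-0.5,0,0,-0.11,0],[-0.5,0,0,-0.13,0]],
  ],
)

```text
clock: 6.28
ee_pos: [497.6, -291.9, 266.2]
ee_rot: [-3.139, 0.002, -2.908]
wrist_force: [0.7, 0.7, -5.3]
gripper_width: 37.0
grasp_force: 59.8
```

>>> servo_tool(
  series=[
    [[-0.5,-0.005,0.025,0,0],[-0.5,-0.015,0.075,0,0],[-0.5,-0.027,0.13,0,0],[-0.5,-0.037,0.185,0,0],[-0.5,-0.046,0.23,0,0]],
  ],
)

```text
clock: 6.9
ee_pos: [488.1, -54.8, 263.9]
ee_rot: [3.141, -0.001, -2.907]
wrist_force: [0.1, -0.6, -4.4]
gripper_width: 37.0
grasp_force: 60.1
```

>>> servo_tool(
  series=[
    [[-0.5,-0.006,0.028,0.01,0],[-0.5,-0.006,0.028,0.04,0],[-0.5,-0.006,0.028,0.08,0],[-0.5,-0.006,0.028,0.115,0],[-0.5,-0.006,0.028,0.13,0]],
  ],
)

```text
clock: 7.52
ee_pos: [487.3, -28.6, 132.3]
ee_rot: [3.141, -0.004, -2.908]
wrist_force: [-0.4, 0.1, -3.4]
gripper_width: 36.9
grasp_force: 60.0
```

>>> servo_tool(
  series=[
    [[-0.5,0,0,0.005,0],[-0.5,0,0,0.01,0],[-0.5,0,0,0.0125,0],[-0.5,0,0,0.0125,0],[-0.5,0,0,0.0125,0]],
  ],
)

```text
clock: 8.15
ee_pos: [489.1, -28.2, 122.7]
ee_rot: [-3.141, 0.002, -2.908]
wrist_force: [-0.9, 0.4, 5.4]
gripper_width: 37.0
grasp_force: 60.3
```

>>> servo_tool(
  series=[
    [[0.0,0,0,0,0],[0.2,0,0,0,0],[0.4,0,0,0,0],[0.6,0,0,0,0],[0.6,0,0,-0.02,0]],
  ],
)

```text
clock: 8.78
ee_pos: [487.5, -28.2, 140.5]
ee_rot: [3.141, -0.003, -2.908]
wrist_force: [-0.2, -0.6, -0.4]
gripper_width: 68.1
grasp_force: 0.0
```

>>> servo_tool(
  series=[
    [[0.7,0,0,-0.04,0],[0.8,0,0,-0.09,0],[1,0,0,-0.13,0],[1,0,0,-0.14,0],[1,0,0,-0.14,0]],
  ],
)

```text
clock: 9.4
ee_pos: [488.2, -28.3, 281.3]
ee_rot: [-3.141, 0.0, -2.908]
wrist_force: [-1.0, 0.4, -0.2]
gripper_width: 85.6
grasp_force: 0.0
```

```bash
cat >> log.txt <<'E'
0 0 -0.13
-0.046 0.23 0
-0.006 0.028 0.13
0 0 0.0125
0 0 -0.02
0 0 -0.14
E
python3 -c "
from h import *
cshift(chuck=st(25,66,122),arbor=st(25,-66,134))
shift(yaw=YAW)
snap('side','side1.png'); print(places('side',['bush','chuck','arbor','bearing']));
snap('top'); print(places('top',['bush','chuck','arbor','bearing']))
im=cv2.imread('pics/side1.png'); cv2.imwrite('pics/side1c.png',cv2.resize(im[60:260,180:380],None,fx=3,fy=3))"
```

```text
chuck [ 532.7 -214.8  122. ] -> [ 0.0002 -0.1918  0.1594]
arbor [ 563.2 -343.2  134. ] -> [ 0.0004 -0.3238  0.1474]
cmd [488.4 -28.2 281.4] 3.3756
tcp [488.2 -28.3 281.3] rot [-3.1414e+00  1.0000e-04 -2.9078e+00] w 85.6 gf 0.0 F [-1.   0.4 -0.2] t 9.4
{'bush': [(array([485.8, -29.8,   2.6]), 0.64)], 'chuck': [(array([ 530.8, -213.9,   22.5]), 0.76)], 'arbor': [(array([ 561.8, -341.5,   18.7]), 0.36)], 'bearing': [(array([553.9, 272.4,   1.9]), 0.42), (array([ 752.1, -198.8,    4.3]), 0.18)]}
{'bush': [], 'chuck': [(array([ 534.1, -210.5,   19.1]), 0.77)], 'arbor': [(array([ 564.9, -340.8,   17.2]), 0.76), (array([ 754.4, -199.3,    0.9]), 0.52)], 'bearing': [(array([ 543.8, -280.1,   20.7]), 0.57)]}
```

View pics/side1c.png

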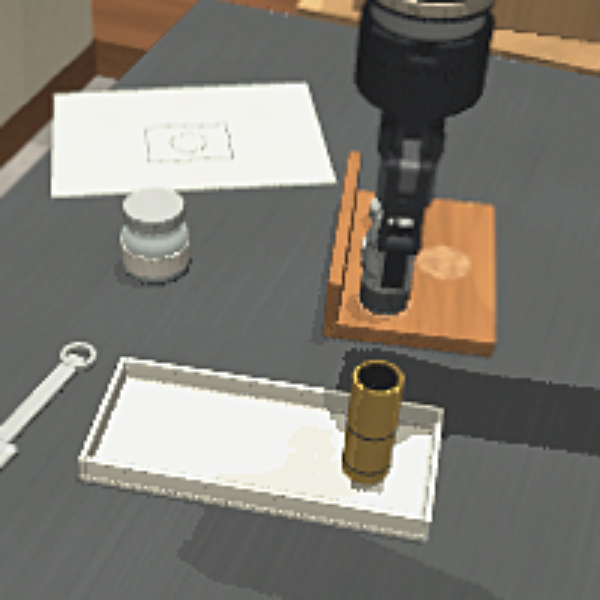

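Bush stands upright in the tray at crop (370,420), and its cork spot shows bare at (445,262). Chuck next.

>>> servo_tool(
  series=[
    [[1,0,-0.025,0,0],[1,0,-0.08,0,0],[1,0,-0.135,0,0],[1,0,-0.175,0,0],[1,0,-0.192,0,0]],
  ],
)

```text
clock: 10.52
ee_pos: [532.6, -217.8, 281.0]
ee_rot: [-3.141, -0.001, -2.912]
wrist_force: [-0.5, 1.7, -0.0]
gripper_width: 85.5
grasp_force: 0.0
```

>>> servo_tool(
  series=[
    [[1,0,0,0.02,0],[1,0,0,0.07,0],[1,0,0,0.12,0],[1,0,0,0.15,0],[1,0,0,0.1595,0]],
  ],
)

```text
clock: 11.15
ee_pos: [532.1, -212.9, 120.0]
ee_rot: [3.138, -0.003, -2.906]
wrist_force: [0.2, -0.1, 0.3]
gripper_width: 85.5
grasp_force: 0.0
```

>>> servo_tool(
  series=[
    [[0.3,0,0,0,0],[0.1,0,0,0,0],[-0.1,0,0,0,0],[-0.4,0,0,0,0],[-0.4,0,0,0,0]],
  ],
)

```text
clock: 11.78
ee_pos: [533.7, -214.4, 123.8]
ee_rot: [-3.141, 0.002, -2.907]
wrist_force: [-1.5, 2.0, 6.1]
gripper_width: 42.9
grasp_force: 60.5
```

>>> servo_tool(
  series=[
    [[-0.4,0,0,-0.01,0],[-0.4,0,0,-0.035,0],[-0.4,0,0,-0.07,0],[-0.4,0,0,-0.11,0],[-0.4,0,0,-0.13,0]],
  ],
)

```text
clock: 12.4
ee_pos: [533.1, -215.6, 254.4]
ee_rot: [-3.139, 0.002, -2.908]
wrist_force: [0.7, -0.1, -4.7]
gripper_width: 42.9
grasp_force: 61.8
```

```bash
cat >> log.txt <<'E'
0 -0.192 0
0 0 0.1595
0 0 -0.13
E
python3 -c "
from h import *
cshift(tray=tr(80,0,109.4))
shift()"
```

```text
tray [646.    1.5 109.4] -> [-0.1601  0.1843  0.1425]
cmd [ 533.  -215.   251.9] 3.3756
tcp [ 533.1 -215.6  254.4] rot [-3.1394e+00  2.4000e-03 -2.9083e+00] w 42.9 gf 61.82802522496786 F [ 0.7 -0.1 -4.7] t 12.4
```

>>> servo_tool(
  series=[
    [[-0.4,-0.016,0.018,0,0],[-0.4,-0.05,0.057,0,0],[-0.4,-0.085,0.098,0,0],[-0.4,-0.12,0.138,0,0],[-0.4,-0.15,0.172,0,0]],
  ],
)

```text
clock: 13.02
ee_pos: [639.1, -10.9, 251.6]
ee_rot: [3.141, -0.001, -2.907]
wrist_force: [0.4, -0.5, -4.2]
gripper_width: 42.6
grasp_force: 61.7
```

>>> servo_tool(
  series=[
    [[-0.4,-0.01,0.012,0.01,0],[-0.4,-0.01,0.012,0.04,0],[-0.4,-0.01,0.012,0.08,0],[-0.4,-0.01,0.012,0.115,0],[-0.4,-0.01,0.012,0.13,0]],
  ],
)

```text
clock: 13.65
ee_pos: [643.8, -0.4, 119.1]
ee_rot: [-3.142, -0.006, -2.909]
wrist_force: [0.1, 0.5, -4.2]
gripper_width: 42.7
grasp_force: 61.7
```

>>> servo_tool(
  series=[
    [[-0.4,0,0,0.005,0],[-0.4,0,0,0.01,0],[-0.4,0,0,0.0125,0],[-0.4,0,0,0.0125,0],[-0.4,0,0,0.0125,0]],
  ],
)

```text
clock: 14.28
ee_pos: [646.6, 1.1, 110.9]
ee_rot: [-3.141, 0.002, -2.908]
wrist_force: [-0.7, -0.5, 3.3]
gripper_width: 42.7
grasp_force: 62.3
```

>>> servo_tool(
  series=[
    [[0.1,0,0,0,0],[0.3,0,0,0,0],[0.5,0,0,0,0],[0.7,0,0,0,0],[0.7,0,0,-0.02,0]],
  ],
)

```text
clock: 14.9
ee_pos: [644.7, 1.1, 128.4]
ee_rot: [3.141, -0.004, -2.908]
wrist_force: [-1.0, 1.1, 0.3]
gripper_width: 72.8
grasp_force: 0.0
```

>>> servo_tool(
  series=[
    [[0.7,0,0,-0.04,0],[0.8,0,0,-0.09,0],[1,0,0,-0.13,0],[1,0,0,-0.15,0],[1,0,0,-0.15,0]],
  ],
)

```text
clock: 15.52
ee_pos: [646.8, 1.2, 282.9]
ee_rot: [-3.14, 0.006, -2.908]
wrist_force: [0.5, 0.2, -0.4]
gripper_width: 85.7
grasp_force: 0.0
```

```bash
cat >> log.txt <<'E'
-0.15 0.172 0
-0.01 0.012 0.13
0 0 0.0125
0 0 -0.02
0 0 -0.15
E
python3 -c "
from h import *
cshift(arbor=st(25,-66,134))
shift()
snap('side','side2.png'); print(places('side',['bush','chuck','arbor','bearing']));
snap('top'); print(places('top',['bush','chuck','arbor','bearing']))
im=cv2.imread('pics/side2.png'); cv2.imwrite('pics/side2c.png',cv2.resize(im[60:260,180:380],None,fx=3,fy=3))"
```

```text
arbor [ 563.2 -343.2  134. ] -> [ 0.1604 -0.3158  0.1454]
cmd [645.9   1.1 279.4] 3.3756
tcp [646.8   1.2 282.9] rot [-3.1403  0.0062 -2.9078] w 85.7 gf 0.0 F [ 0.5  0.2 -0.4] t 15.525
{'bush': [(array([487.1, -29.1,   4.3]), 0.97)], 'chuck': [(array([643.1,   1.3,   9.3]), 0.71)], 'arbor': [(array([ 563.1, -339.8,   18.1]), 0.57)], 'bearing': [(array([ 552.1, -280.5,   19.1]), 0.47)]}
{'bush': [], 'chuck': [], 'arbor': [(array([ 563.9, -343.7,   17.4]), 0.63)], 'bearing': [(array([ 542.1, -279.7,   18.7]), 0.85)]}
```

View pics/side2c.png

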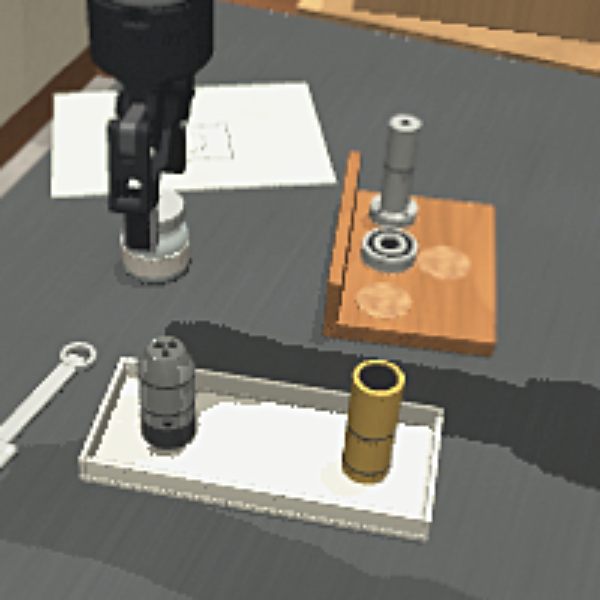

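Chuck stands at crop (168,400) and bush at (373,430). The arbor (400,170), bearing (388,250) and two bare corks are visible on the stand. Arbor next.

>>> servo_tool(
  series=[
    [[1,0.012,-0.025,0,0],[1,0.036,-0.07,0,0],[1,0.062,-0.122,0,0],[1,0.088,-0.173,0,0],[1,0.113,-0.222,0,0]],
  ],
)

```text
clock: 16.65
ee_pos: [586.8, -243.0, 279.4]
ee_rot: [-3.141, 0.0, -2.908]
wrist_force: [0.4, -0.2, 0.3]
gripper_width: 85.3
grasp_force: 0.0
```

>>> servo_tool(
  series=[
    [[1,0.025,-0.05,0,0],[1,0.042,-0.084,0,0],[1,0.0475,-0.094,0,0],[1,0.0475,-0.094,0,0],[1,0.0475,-0.094,0.02,0]],
  ],
)

```text
clock: 17.27
ee_pos: [565.5, -340.6, 261.0]
ee_rot: [-3.141, 0.005, -2.903]
wrist_force: [0.1, 0.5, -0.5]
gripper_width: 85.6
grasp_force: 0.0
```

>>> servo_tool(
  series=[
    [[1,0,0,0.02,0],[1,0,0,0.06,0],[1,0,0,0.1,0],[1,0,0,0.12,0],[1,0,0,0.1255,0]],
  ],
)

```text
clock: 17.9
ee_pos: [563.9, -339.8, 132.4]
ee_rot: [3.138, -0.001, -2.903]
wrist_force: [0.1, 0.3, 0.6]
gripper_width: 85.1
grasp_force: 0.0
```

>>> servo_tool(
  series=[
    [[0.1,0,0,0,0],[-0.1,0,0,0,0],[-0.3,0,0,0,0],[-0.7,0,0,0,0],[-0.7,0,0,0,0]],
  ],
)

```text
clock: 18.52
ee_pos: [563.4, -342.9, 135.1]
ee_rot: [3.141, 0.001, -2.907]
wrist_force: [-1.3, 2.8, 6.3]
gripper_width: 26.7
grasp_force: 58.6
```

```bash
cat >> log.txt <<'E'
0.113 -0.222 0
0.0475 -0.094 0.02
0 0 0.1255
E
python3 -c "
from h import *
cshift(tray=tr(0,0,121.4))
shift()"
```

```text
tray [567.4 -13.5 121.4] -> [-0.0807  0.32    0.0125]
cmd [ 563.1 -343.5  133.9] 3.3756
tcp [ 563.4 -342.9  135.1] rot [ 3.1411e+00  9.0000e-04 -2.9074e+00] w 26.7 gf 58.62504601478577 F [-1.3  2.8  6.3] t 18.525
```

>>> servo_tool(
  series=[
    [[-0.7,0,0,-0.01,0],[-0.7,0,0,-0.035,0],[-0.7,0,0,-0.07,0],[-0.7,0,0,-0.11,0],[-0.7,0,0,-0.13,0]],
  ],
)

```text
clock: 19.15
ee_pos: [563.1, -344.4, 265.9]
ee_rot: [-3.139, 0.001, -2.908]
wrist_force: [-0.2, -0.7, -4.7]
gripper_width: 26.6
grasp_force: 59.3
```

>>> servo_tool(
  series=[
    [[-0.7,-0.006,0.025,0,0],[-0.7,-0.017,0.07,0,0],[-0.7,-0.03,0.12,0,0],[-0.7,-0.043,0.17,0,0],[-0.7,-0.056,0.22,0,0]],
  ],
)

```text
clock: 19.77
ee_pos: [565.8, -115.5, 263.3]
ee_rot: [-3.141, -0.001, -2.908]
wrist_force: [0.1, -0.1, -3.9]
gripper_width: 26.9
grasp_force: 59.6
```

>>> servo_tool(
  series=[
    [[-0.7,-0.013,0.05,0,0],[-0.7,-0.023,0.09,0,0],[-0.7,-0.025,0.1,0,0],[-0.7,-0.025,0.1,0.02,0],[-0.7,-0.025,0.1,0.05,0]],
  ],
)

```text
clock: 20.4
ee_pos: [568.2, -15.0, 213.9]
ee_rot: [-3.139, 0.002, -2.909]
wrist_force: [0.0, -0.8, -4.6]
gripper_width: 26.6
grasp_force: 59.6
```

>>> servo_tool(
  series=[
    [[-0.7,0,0,0.04,0],[-0.7,0,0,0.07,0],[-0.7,0,0,0.087,0],[-0.7,0,0,0.0925,0],[-0.7,0,0,0.0925,0]],
  ],
)

```text
clock: 21.02
ee_pos: [568.4, -14.1, 122.4]
ee_rot: [-3.14, 0.002, -2.908]
wrist_force: [0.7, -0.2, -4.9]
gripper_width: 26.6
grasp_force: 59.6
```

>>> servo_tool(
  series=[
    [[-0.3,0,0,0,0],[0.0,0,0,0,0],[0.2,0,0,0,0],[0.4,0,0,0,0],[0.4,0,0,-0.02,0]],
  ],
)

```text
clock: 21.65
ee_pos: [566.7, -13.5, 140.4]
ee_rot: [3.141, -0.004, -2.908]
wrist_force: [-0.3, 0.0, -0.6]
gripper_width: 59.3
grasp_force: 0.0
```

>>> servo_tool(
  series=[
    [[0.4,0,0,-0.04,0],[0.4,0,0,-0.09,0],[0.4,0,0,-0.13,0],[0.4,0,0,-0.15,0],[0.4,0,0,-0.15,0]],
  ],
)

```text
clock: 22.28
ee_pos: [568.3, -13.4, 293.1]
ee_rot: [-3.141, 0.004, -2.908]
wrist_force: [0.2, 1.2, -0.5]
gripper_width: 59.9
grasp_force: 0.0
```

```bash
cat >> log.txt <<'E'
0 0 -0.13
-0.056 0.22 0
-0.025 0.1 0.05
0 0 0.0925
0 0 -0.02
0 0 -0.15
E
cat > corks.py <<'E'
from fit import *
cshift(bearing=st(25,0,93))
shift()
for c in('top','side'):
    im=snap(c,c+'3.png'); print(places(c,['bush','chuck','arbor','bearing']))
    r=eyes.outline_of(c,'bearing')
    for d in r[:1]: print('bearing',round(d['confidence'],2),fit({c:d['mask']},'bearing',st(25,0,0),18))
    # rectify stand top, 4 px/mm, find cork centres
    g=np.mgrid[-75:63:.25,-105:105:.25].reshape(2,-1).T
    P=np.array([st(a,b,18) for a,b in g]);uv=proj(c,P).astype(np.float32).reshape(552,840,2)
    rec=cv2.remap(im,uv[...,0],uv[...,1],cv2.INTER_CUBIC);cv2.imwrite(f'pics/rec_{c}.png',rec[:,:,::-1])
    B=cv2.GaussianBlur(rec,(0,0),4)[:,:,2].astype(float)
    for x,y,rr in((-27,0,25),(25,66,25),(25,-66,25)):
        best=max((( lambda q:(q,dx,dy))( (lambda r:B[(r<rr-1)].mean()-B[(r>rr+1)&(r<rr+7)].mean())(np.hypot(g[:,0]-x-dx,g[:,1]-y-dy).reshape(552,840)) ) for dx in np.arange(-4,4.1,1) for dy in np.arange(-4,4.1,1)))
        print(c,(x,y),best)
E
python3 corks.py; python3 -c "
import cv2,numpy as np
cv2.imwrite('pics/rec3.png',cv2.resize(np.vstack([cv2.imread('pics/rec_top.png'),cv2.imread('pics/rec_side.png')]),None,fx=.5,fy=.5))"
```

```text
bearing [ 547.9 -279.    93. ] -> [ 0.0808 -0.2538  0.1984]
cmd [567.7 -13.4 291.4] 3.3756
tcp [568.3 -13.4 293.1] rot [-3.1406  0.0039 -2.9076] w 59.9 gf 0.0 F [ 0.2  1.2 -0.5] t 22.275
{'bush': [], 'chuck': [], 'arbor': [], 'bearing': [(array([ 542.9, -274.4,   19.2]), 0.58)]}
bearing 0.54 (array([ 546.08, -276.29]), np.float64(22.2), [300])
top (-27, 0) (np.float64(26.186947210288636), np.float64(-4.0), np.float64(2.0))
top (25, 66) (np.float64(33.23062717704127), np.float64(-1.0), np.float64(2.0))
top (25, -66) (np.float64(35.06348029925806), np.float64(-1.0), np.float64(2.0))
{'bush': [(array([487.1, -28.7,   5.4]), 0.88)], 'chuck': [(array([643.6,   1.8,   9.1]), 0.73)], 'arbor': [(array([568.6, -16.7,   4.1]), 0.83)], 'bearing': [(array([ 551.8, -282.1,   19.5]), 0.61)]}
bearing 0.59 (array([ 547.84, -279.78]), np.float64(18.9), [231])
side (-27, 0) (np.float64(28.640628268455657), np.float64(-1.0), np.float64(1.0))
side (25, 66) (np.float64(31.955866267230633), np.float64(0.0), np.float64(0.0))
side (25, -66) (np.float64(25.224288200354238), np.float64(0.0), np.float64(-1.0))
```

View pics/rec3.png

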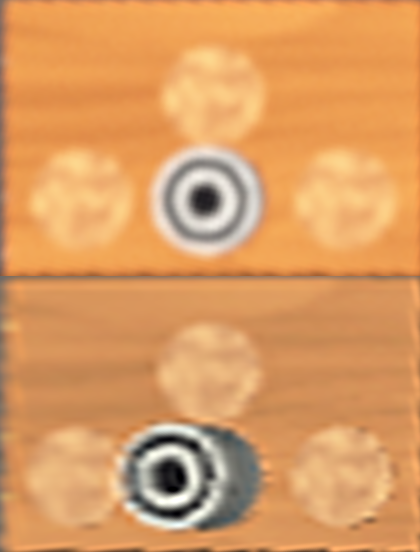

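>>> servo_tool(
  series=[
    [[0.6,0.008,-0.025,0,0],[0.6,0.024,-0.075,0,0],[0.6,0.042,-0.13,0,0],[0.6,0.059,-0.185,0,0],[0.6,0.074,-0.23,0,0]],
  ],
)

```text
clock: 23.5
ee_pos: [548.4, -257.1, 291.5]
ee_rot: [-3.141, -0.0, -2.909]
wrist_force: [0.3, 0.1, -0.3]
gripper_width: 68.1
grasp_force: 0.0
```

>>> servo_tool(
  series=[
    [[0.6,0.007,-0.023,0,0],[0.6,0.007,-0.023,0.03,0],[0.6,0.007,-0.023,0.08,0],[0.6,0.007,-0.023,0.13,0],[0.6,0.007,-0.023,0.17,0]],
  ],
)

```text
clock: 24.12
ee_pos: [547.1, -278.2, 119.5]
ee_rot: [3.141, -0.001, -2.908]
wrist_force: [-0.3, -0.0, -0.5]
gripper_width: 68.4
grasp_force: 0.0
```

>>> servo_tool(
  series=[
    [[0.6,0,0,0.015,0],[0.6,0,0,0.025,0],[0.6,0,0,0.03,0],[0.6,0,0,0.03,0],[0.6,0,0,0.03,0]],
  ],
)

```text
clock: 24.75
ee_pos: [548.0, -278.6, 92.5]
ee_rot: [-3.14, 0.002, -2.908]
wrist_force: [-0.1, -0.3, -0.2]
gripper_width: 68.6
grasp_force: 0.0
```

>>> servo_tool(
  series=[
    [[0.4,0,0,0,0],[0.2,0,0,0,0],[0.0,0,0,0,0],[-0.1,0,0,0,0],[-0.1,0,0,0,0]],
  ],
)

```text
clock: 25.38
ee_pos: [547.8, -278.3, 92.6]
ee_rot: [-3.141, 0.001, -2.908]
wrist_force: [-1.0, 0.4, 4.7]
gripper_width: 49.7
grasp_force: 61.4
```

```bash
cat >> log.txt <<'E'
0.074 -0.23 0
0.007 -0.023 0.17
0 0 0.03
E
cat > look.py <<'E'
from fit import *
import sys
cshift(plate=(549.6,271.3,85))
shift()
im=snap('side','side4.png')
cv2.imwrite('pics/side4c.png',cv2.resize(im[90:190,270:370,::-1],None,fx=5,fy=5,interpolation=cv2.INTER_CUBIC))
# tray tools: camera bias against the gripper's placing
for k,x in (('bush',(488.4,-28.2)),('chuck',(645.9,1.1)),('arbor',(567.7,-13.4))):
  for c in ('side','top'):
    if c=='top' and k=='bush': eyes.snapshot('top')
    r=eyes.outline_of(c,k)
    if r: print(k,c,round(r[0]['confidence'],2),'placed',x,'seen',fit({c:r[0]['mask']},k,x,5))
E
python3 look.py
```

```text
plate [549.6 271.3  85. ] -> [-0.1294  0.5342  0.0064]
cmd [ 547.5 -278.3   91.4] 3.3756
tcp [ 547.8 -278.3   92.6] rot [-3.1411e+00  7.0000e-04 -2.9076e+00] w 49.7 gf 61.35701894760132 F [-1.   0.4  4.7] t 25.375
bush side 0.68 placed (488.4, -28.2) seen (array([487.93, -28.76]), np.float64(44.3), [643])
bush top 0.67 placed (488.4, -28.2) seen (array([488.16, -28.56]), np.float64(22.4), [165])
chuck side 0.68 placed (645.9, 1.1) seen (array([647.52,  -1.78]), np.float64(57.2), [604])
chuck top 0.71 placed (645.9, 1.1) seen (array([ 6.4596e+02, -9.0000e-02]), np.float64(22.5), [258])
arbor side 0.8 placed (567.7, -13.4) seen (array([569.33, -14.61]), np.float64(45.0), [612])
arbor top 0.58 placed (567.7, -13.4) seen (array([569.45, -15.19]), np.float64(13.6), [222])
```

View pics/side4c.png

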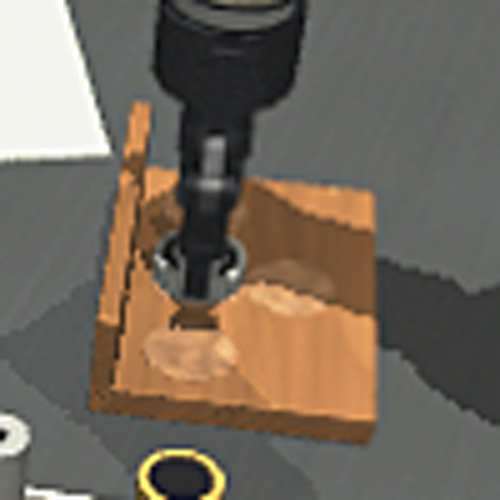

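>>> servo_tool(
  series=[
    [[-0.1,0,0,-0.01,0],[-0.1,0,0,-0.03,0],[-0.1,0,0,-0.07,0],[-0.1,0,0,-0.12,0],[-0.1,0,0,-0.15,0]],
  ],
)

```text
clock: 26.4
ee_pos: [548.0, -278.7, 244.4]
ee_rot: [-3.139, 0.003, -2.908]
wrist_force: [-0.2, -0.1, -1.5]
gripper_width: 49.5
grasp_force: 62.3
```

>>> servo_tool(
  series=[
    [[-0.1,-0.006,0.025,0,0],[-0.1,-0.017,0.07,0,0],[-0.1,-0.03,0.122,0,0],[-0.1,-0.043,0.175,0,0],[-0.1,-0.056,0.23,0,0]],
  ],
)

```text
clock: 27.02
ee_pos: [548.4, -40.2, 241.7]
ee_rot: [-3.141, 0.0, -2.908]
wrist_force: [1.2, -0.2, -1.2]
gripper_width: 49.3
grasp_force: 62.3
```

>>> servo_tool(
  series=[
    [[-0.1,-0.013,0.055,0,0],[-0.1,-0.027,0.11,0,0],[-0.1,-0.04,0.165,0,0],[-0.1,-0.053,0.22,0,0],[-0.1,-0.065,0.27,0,0]],
  ],
)

```text
clock: 27.65
ee_pos: [548.8, 238.3, 241.7]
ee_rot: [3.141, 0.0, -2.907]
wrist_force: [0.8, -0.2, -0.6]
gripper_width: 49.5
grasp_force: 62.3
```

>>> servo_tool(
  series=[
    [[-0.1,-0.0083,0.0347,0,0],[-0.1,-0.0083,0.0347,0.02,0],[-0.1,-0.0083,0.0347,0.06,0],[-0.1,-0.0083,0.0347,0.1,0],[-0.1,-0.0083,0.0347,0.13,0]],
  ],
)

```text
clock: 28.28
ee_pos: [548.7, 271.4, 109.8]
ee_rot: [-3.141, -0.002, -2.908]
wrist_force: [0.0, -0.4, -0.9]
gripper_width: 49.6
grasp_force: 62.4
```

```bash
cat >> log.txt <<'E'
0 0 -0.15
-0.056 0.23 0
-0.065 0.27 0
-0.0083 0.0347 0.13
E
python3 -c "
from fit import *
cshift(p=(549.4,271.8,85.7)); shift()
im=snap('side'); cv2.imwrite('pics/side5c.png',cv2.resize(im[230:350,150:290,::-1],None,fx=4,fy=4,interpolation=cv2.INTER_CUBIC))"
```

```text
p [549.4 271.8  85.7] -> [-0.0001 -0.      0.0257]
cmd [549.3 271.8 111.4] 3.3756
tcp [548.7 271.4 109.8] rot [-3.1410e+00 -1.8000e-03 -2.9077e+00] w 49.6 gf 62.35185384750366 F [ 0.  -0.4 -0.9] t 28.275
```

View pics/side5c.png

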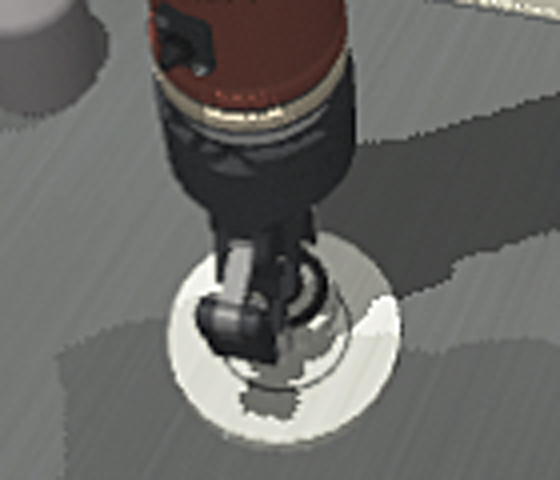

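The bearing is held flat over the plate, whose ring is centred near crop (285,335). Lowering it and releasing.

>>> servo_tool(
  series=[
    [[-0.1,0,0,0.01,0],[-0.1,0,0,0.02,0],[-0.1,0,0,0.025,0],[-0.1,0,0,0.0257,0],[-0.1,0,0,0.0257,0]],
  ],
)

```text
clock: 28.95
ee_pos: [549.7, 272.0, 86.6]
ee_rot: [3.141, 0.001, -2.908]
wrist_force: [-0.5, 0.4, 2.2]
gripper_width: 49.4
grasp_force: 62.7
```

>>> servo_tool(
  series=[
    [[0.15,0,0,0,0],[0.3,0,0,0,0],[0.5,0,0,0,0],[0.6,0,0,0,0],[0.6,0,0,-0.015,0]],
  ],
)

```text
clock: 29.58
ee_pos: [548.5, 271.4, 100.0]
ee_rot: [-3.141, -0.003, -2.908]
wrist_force: [-0.4, 0.7, -0.4]
gripper_width: 68.2
grasp_force: 0.0
```

>>> servo_tool(
  series=[
    [[0.6,0,0,-0.04,0],[0.6,0,0,-0.09,0],[0.6,0,0,-0.14,0],[0.6,0,-0.05,-0.18,0],[0.6,0.01,-0.1,-0.18,0]],
  ],
)

```text
clock: 30.2
ee_pos: [564.9, 172.4, 285.9]
ee_rot: [3.141, 0.011, -2.906]
wrist_force: [0.9, -1.4, -0.8]
gripper_width: 68.6
grasp_force: 0.0
```

>>> servo_tool(
  series=[
    [[0.4,0.01,-0.06,0,0],[0.4,0.02,-0.1,0,0],[0.4,0.02,-0.1,0,0],[0.4,0.02,-0.1,0,0],[0.4,0.02,-0.1,0,0]],
  ],
)

```text
clock: 30.82
ee_pos: [566.4, 72.3, 281.1]
ee_rot: [3.141, 0.001, -2.905]
wrist_force: [0.6, -0.1, -0.6]
gripper_width: 59.9
grasp_force: 0.0
```

```bash
cat >> log.txt <<'E'
0 0 0.0257
0 0 -0.015
0.01 -0.1 -0.18
0.02 -0.1 0
E
cat > pl.py <<'E'
from fit import *
cshift(arbor_tray=(567.7,-13.4,121.9)); shift()
for c in ('side','top'):
    im=snap(c)
    for k,z in (('plate',0),('bearing',12)):
        for d in eyes.outline_of(c,k):
            m=d['mask'];ys,xs=np.nonzero(m)
            if abs(xs.mean()-proj(c,(549,271,12))[0,0])<15: 
                if k=='plate': m=cv2.morphologyEx(m.astype(np.uint8),cv2.MORPH_CLOSE,np.ones((25,25)))>0
                print(c,k,round(d['confidence'],2),fit({c:m},k,(549,271.5),z)); break
    u,v=proj(c,(549,271,12))[0].astype(int)
    w=55 if c=='side' else 35
    cv2.imwrite(f'pics/pl_{c}.png',cv2.resize(im[v-w:v+w,u-w:u+w,::-1],(560,560),interpolation=cv2.INTER_CUBIC))
E
python3 pl.py
```

```text
arbor_tray [567.7 -13.4 121.9] -> [ 0.0183 -0.0817  0.1588]
cmd [566.5  70.3 280.7] 3.3756
tcp [566.4  72.3 281.1] rot [ 3.1405e+00  6.0000e-04 -2.9045e+00] w 59.9 gf 0.0 F [ 0.6 -0.1 -0.6] t 30.825
side plate 0.6 (array([549.96, 271.48]), np.float64(57.4), [2581])
side bearing 0.95 (array([550.11, 271.03]), np.float64(32.1), [650])
top bearing 0.63 (array([549.68, 273.08]), np.float64(14.6), [314])
```

View pics/pl_side.png

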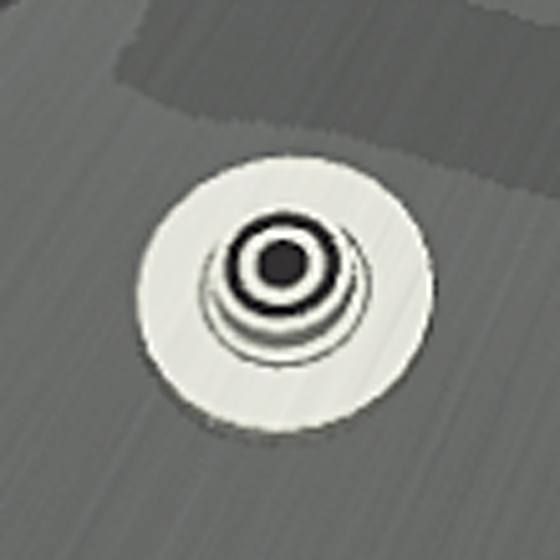

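The bearing lies flat within about 0.5 mm of the plate's centre: bearing at (282,265), plate at (286,292), the gap being its height parallax. Now the arbor goes back.

>>> servo_tool(
  series=[
    [[0.4,0.006,-0.027,0,0],[0.4,0.014,-0.065,0,0],[0.4,0.0183,-0.0817,0,0],[0.4,0.0183,-0.0817,0.02,0],[0.4,0.0183,-0.0817,0.05,0]],
  ],
)

```text
clock: 31.75
ee_pos: [568.4, -12.7, 231.1]
ee_rot: [3.141, 0.003, -2.907]
wrist_force: [0.4, 0.2, -0.9]
gripper_width: 59.9
grasp_force: 0.0
```

>>> servo_tool(
  series=[
    [[0.4,0,0,0.04,0],[0.4,0,0,0.08,0],[0.4,0,0,0.105,0],[0.4,0,0,0.1093,0],[0.4,0,0,0.1093,0]],
  ],
)

```text
clock: 32.38
ee_pos: [568.1, -12.9, 121.9]
ee_rot: [3.141, 0.001, -2.907]
wrist_force: [-0.7, 0.1, -0.7]
gripper_width: 59.9
grasp_force: 0.0
```

>>> servo_tool(
  series=[
    [[0.1,0,0,0,0],[-0.2,0,0,0,0],[-0.7,0,0,0,0],[-0.7,0,0,0,0],[-0.7,0,0,-0.005,0]],
  ],
)

```text
clock: 33.0
ee_pos: [566.7, -13.4, 125.7]
ee_rot: [3.141, -0.003, -2.908]
wrist_force: [-0.8, 0.2, -4.6]
gripper_width: 26.8
grasp_force: 59.2
```

>>> servo_tool(
  series=[
    [[-0.7,0,0,-0.02,0],[-0.7,0,0,-0.05,0],[-0.7,0,0,-0.09,0],[-0.7,0,0,-0.115,0],[-0.7,0,0,-0.125,0]],
  ],
)

```text
clock: 33.62
ee_pos: [567.4, -13.3, 252.0]
ee_rot: [3.142, 0.0, -2.907]
wrist_force: [0.5, -0.2, -5.1]
gripper_width: 27.0
grasp_force: 59.6
```

>>> servo_tool(
  series=[
    [[-0.7,0.006,-0.025,0,0],[-0.7,0.017,-0.07,0,0],[-0.7,0.03,-0.12,0,0],[-0.7,0.043,-0.17,0,0],[-0.7,0.056,-0.22,0,0]],
  ],
)

```text
clock: 34.25
ee_pos: [563.0, -241.5, 249.3]
ee_rot: [3.139, -0.003, -2.907]
wrist_force: [0.6, -0.1, -4.1]
gripper_width: 26.6
grasp_force: 59.7
```

```bash
cat >> log.txt <<'E'
0.0183 -0.0817 0.05
0 0 0.1093
0 0 -0.005
0 0 -0.125
0.056 -0.22 0
E
python3 -c "
from h import *
cshift(arbor=(563.1,-343.5,134.4)); shift()"
```

```text
arbor [ 563.1 -343.5  134.4] -> [ 0.025 -0.1    0.117]
cmd [ 564.2 -240.4  251.4] 3.3756
tcp [ 563.  -241.5  249.3] rot [ 3.1389 -0.0035 -2.9073] w 26.6 gf 59.709171652793884 F [ 0.6 -0.1 -4.1] t 34.25
```

>>> servo_tool(
  series=[
    [[-0.7,0.012,-0.045,0,0],[-0.7,0.022,-0.085,0,0],[-0.7,0.025,-0.1,0,0],[-0.7,0.025,-0.1,0.02,0],[-0.7,0.025,-0.1,0.06,0]],
  ],
)

```text
clock: 34.88
ee_pos: [564.1, -342.7, 191.3]
ee_rot: [-3.141, 0.003, -2.907]
wrist_force: [0.6, 0.6, -5.6]
gripper_width: 26.7
grasp_force: 60.0
```

>>> servo_tool(
  series=[
    [[-0.7,0,0,0.03,0],[-0.7,0,0,0.045,0],[-0.7,0,0,0.054,0],[-0.7,0,0,0.057,0],[-0.7,0,0,0.057,0]],
  ],
)

```text
clock: 35.5
ee_pos: [563.7, -343.6, 135.6]
ee_rot: [-3.14, 0.002, -2.907]
wrist_force: [-0.5, 0.6, -2.6]
gripper_width: 26.7
grasp_force: 60.1
```

>>> servo_tool(
  series=[
    [[-0.3,0,0,0,0],[0.0,0,0,0,0],[0.2,0,0,0,0],[0.4,0,0,0,0],[0.4,0,0,-0.02,0]],
  ],
)

```text
clock: 36.12
ee_pos: [562.1, -343.0, 153.5]
ee_rot: [3.139, -0.003, -2.908]
wrist_force: [0.1, -0.3, -0.4]
gripper_width: 60.1
grasp_force: 0.0
```

>>> servo_tool(
  series=[
    [[0.4,0,0,-0.04,0],[0.4,0,0,-0.09,0],[0.4,0,0,-0.13,0],[0.6,-0.01,0.02,-0.14,0],[0.7,-0.03,0.06,-0.14,0]],
  ],
)

```text
clock: 36.75
ee_pos: [577.9, -279.1, 296.0]
ee_rot: [-3.139, 0.002, -2.912]
wrist_force: [0.1, 0.1, -0.1]
gripper_width: 72.8
grasp_force: 0.0
```

>>> servo_tool(
  series=[
    [[0.7,-0.03,0.055,0,0],[0.7,-0.06,0.11,0,0],[0.7,-0.09,0.165,0,0],[0.7,-0.12,0.22,0,0],[0.7,-0.13,0.25,0,0]],
  ],
)

```text
clock: 37.38
ee_pos: [646.6, 2.5, 293.9]
ee_rot: [3.137, -0.0, -2.9]
wrist_force: [-0.6, 0.5, -0.1]
gripper_width: 73.0
grasp_force: 0.0
```

```bash
cat >> log.txt <<'E'
0.025 -0.1 0.06
0 0 0.057
0 0 -0.02
-0.03 0.06 -0.14
-0.13 0.25 0
E
cat > cmp.py <<'E'
# differential check: patch in the start picture against now, per camera -> mm shift on the board
from fit import *
import sys
name=sys.argv[1];sx,sy=map(float,sys.argv[2:4]);h=dict(chuck=92,arbor=105,bush=98)[name]
for c in('top','side'):
    a=cv2.imread(f'pics/{c}0.png')[:,:,::-1];b=snap(c)
    P=np.array([st(sx,sy,18),st(sx,sy,18+h)]);uv=proj(c,P)
    lo=(uv.min(0)-11).astype(int);hi=(uv.max(0)+11).astype(int)
    g=lambda i:cv2.cvtColor(i[lo[1]:hi[1],lo[0]:hi[0]],cv2.COLOR_RGB2GRAY).astype(np.float32)
    A,B=g(a),g(b)
    W=np.eye(2,3,dtype=np.float32);_,W=cv2.findTransformECC(A,B,W,cv2.MOTION_TRANSLATION,(3,200,1e-6),None,1)
    J=np.array([proj(c,P[0]+e)[0]-uv[0] for e in([1,0,0],[0,1,0])]).T
    print(name,c,'px',W[:,2].round(2),'mm world',np.linalg.solve(J,W[:,2]).round(2))
    r=eyes.outline_of(c,name)
    if r: print('  fit now',fit({c:r[0]['mask']},name,P[0],18))
    cv2.imwrite(f'pics/cmp_{name}_{c}.png',cv2.resize(np.hstack([a[lo[1]-9:hi[1]+9,lo[0]-9:hi[0]+9],b[lo[1]-9:hi[1]+9,lo[0]-9:hi[0]+9]])[:,:,::-1],None,fx=5,fy=5,interpolation=cv2.INTER_CUBIC))
E
python3 cmp.py arbor 25 -66; python3 -c "
from h import *
cshift(chuck=(645.9,1.1,109.4)); shift()"
```

```text
arbor top px [ 1.06 -0.45] mm world [ 1.28 -3.03]
  fit now (array([ 564.41, -344.31]), np.float64(17.3), [340])
arbor side px [-0.2  -0.54] mm world [ 1.35 -2.36]
  fit now (array([ 564.29, -347.5 ]), np.float64(35.8), [406])
chuck [645.9   1.1 109.4] -> [-0.0005  0.006   0.185 ]
cmd [646.8  -4.8 294.4] 3.3756
tcp [646.2  -3.5 294. ] rot [ 3.1415e+00 -1.6000e-03 -2.9052e+00] w 72.7 gf 0.0 F [-0.2 -1.2 -0.7] t 37.575
```

View pics/cmp_arbor_side.png

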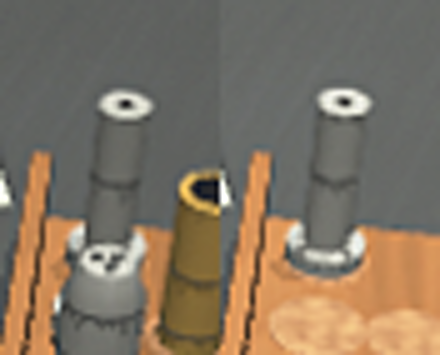

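The comparison (start left, now right) shows the arbor upright but shifted, with cork peeking out at (285,265). Both cameras agree it sits about 3 mm too far along -y, so I'll place the chuck and bush 2.7 mm further +y, check them, then mend the arbor.

>>> servo_tool(
  series=[
    [[0.7,-0.0005,0.006,0.02,0],[0.7,-0.0005,0.006,0.07,0],[0.7,-0.0005,0.006,0.125,0],[0.7,-0.0005,0.006,0.17,0],[0.7,-0.0005,0.006,0.185,0]],
  ],
)

```text
clock: 38.2
ee_pos: [643.8, -1.3, 106.4]
ee_rot: [-3.141, -0.007, -2.911]
wrist_force: [0.8, 0.6, 0.7]
gripper_width: 72.8
grasp_force: 0.0
```

>>> servo_tool(
  series=[
    [[0.4,0,0,0,0],[0.1,0,0,0,0],[-0.4,0,0,0,0],[-0.4,0,0,0,0],[-0.4,0,0,0,0]],
  ],
)

```text
clock: 38.83
ee_pos: [647.3, 1.2, 112.1]
ee_rot: [-3.141, 0.005, -2.907]
wrist_force: [-1.3, 0.3, 6.5]
gripper_width: 42.3
grasp_force: 61.4
```

>>> servo_tool(
  series=[
    [[-0.4,0,0,-0.01,0],[-0.4,0,0,-0.04,0],[-0.4,0,0,-0.08,0],[-0.4,0,0,-0.115,0],[-0.4,0,0,-0.13,0]],
  ],
)

```text
clock: 39.45
ee_pos: [646.2, 1.0, 241.5]
ee_rot: [-3.141, 0.003, -2.908]
wrist_force: [0.4, -0.4, -5.0]
gripper_width: 42.6
grasp_force: 62.0
```

```bash
cat >> log.txt <<'E'
-0.0005 0.006 0.185
0 0 -0.13
E
python3 -c "
from h import *
cshift(chuck=(532.1,-212.4,122.4)); shift()"
```

```text
chuck [ 532.1 -212.4  122.4] -> [ 0.1602 -0.1813  0.117 ]
cmd [645.9   1.1 239.4] 3.3756
tcp [646.2   1.  241.5] rot [-3.1409e+00  2.7000e-03 -2.9077e+00] w 42.6 gf 61.980810899985954 F [ 0.4 -0.4 -5. ] t 39.45
```

>>> servo_tool(
  series=[
    [[-0.4,0.016,-0.018,0,0],[-0.4,0.05,-0.057,0,0],[-0.4,0.085,-0.097,0,0],[-0.4,0.12,-0.136,0,0],[-0.4,0.15,-0.17,0,0]],
  ],
)

```text
clock: 40.08
ee_pos: [535.8, -202.2, 237.5]
ee_rot: [3.141, -0.005, -2.911]
wrist_force: [-0.4, -0.4, -4.3]
gripper_width: 42.9
grasp_force: 61.9
```

>>> servo_tool(
  series=[
    [[-0.4,0.0102,-0.0113,0,0],[-0.4,0.0102,-0.0113,0.01,0],[-0.4,0.0102,-0.0113,0.03,0],[-0.4,0.0102,-0.0113,0.06,0],[-0.4,0.0102,-0.0113,0.08,0]],
  ],
)

```text
clock: 40.7
ee_pos: [532.0, -209.3, 156.8]
ee_rot: [3.138, -0.002, -2.904]
wrist_force: [0.2, -0.6, -4.8]
gripper_width: 42.6
grasp_force: 61.9
```

>>> servo_tool(
  series=[
    [[-0.4,0,0,0.015,0],[-0.4,0,0,0.027,0],[-0.4,0,0,0.034,0],[-0.4,0,0,0.037,0],[-0.4,0,0,0.037,0]],
  ],
)

```text
clock: 41.32
ee_pos: [532.3, -211.8, 125.0]
ee_rot: [3.141, 0.001, -2.907]
wrist_force: [-3.7, 2.2, 10.0]
gripper_width: 42.7
grasp_force: 63.2
```

>>> servo_tool(
  series=[
    [[0.1,0,0,0,0],[0.3,0,0,0,0],[0.5,0,0,0,0],[0.7,0,0,0,0],[0.7,0,0,-0.02,0]],
  ],
)

```text
clock: 41.95
ee_pos: [531.1, -212.1, 141.1]
ee_rot: [3.14, -0.003, -2.908]
wrist_force: [0.1, 0.4, 0.2]
gripper_width: 72.6
grasp_force: 0.0
```

>>> servo_tool(
  series=[
    [[0.7,0,0,-0.04,0],[0.7,0,0,-0.09,0],[0.7,0,0,-0.13,0],[0.7,0,0.03,-0.14,0],[0.7,0,0.08,-0.14,0]],
  ],
)

```text
clock: 42.58
ee_pos: [514.1, -135.8, 283.7]
ee_rot: [-3.139, 0.003, -2.912]
wrist_force: [-0.2, 0.7, -0.1]
gripper_width: 72.3
grasp_force: 0.0
```

>>> servo_tool(
  series=[
    [[0.7,0,0.06,0,0],[0.7,0,0.1,0,0],[0.7,0,0.11,0,0],[0.7,0,0.11,0,0],[0.7,0,0.11,0,0]],
  ],
)

```text
clock: 43.2
ee_pos: [488.4, -29.6, 282.3]
ee_rot: [-3.14, -0.0, -2.911]
wrist_force: [0.5, 1.3, 0.7]
gripper_width: 72.8
grasp_force: 0.0
```

```bash
cat >> log.txt <<'E'
0.15 -0.17 0
0.0102 -0.0113 0.08
0 0 0.037
0 0 -0.02
0 0.08 -0.14
0 0.11 0
E
python3 cmp.py chuck 25 66; python3 -c "
from h import *
cshift(bush=(488.4,-28.2,121.4)); shift()"
```

```text
chuck top px [-0.29  0.74] mm world [-2.06  0.86]
  fit now (array([ 529.99, -212.64]), np.float64(27.2), [287])
chuck side px [-0.89 -2.22] mm world [ 4.99 -8.  ]
  fit now (array([ 531.85, -215.52]), np.float64(364.1), [208])
bush [488.4 -28.2 121.4] -> [-0.0002 -0.0007  0.161 ]
cmd [488.1 -27.6 282.4] 3.3756
tcp [488.2 -28.8 282.3] rot [-3.1412e+00 -2.0000e-04 -2.9099e+00] w 72.5 gf 0.0 F [ 0.5  0.2 -0.4] t 43.4
```

View pics/cmp_chuck_side.png

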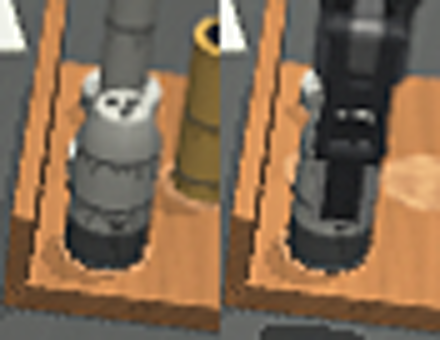

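>>> servo_tool(
  series=[
    [[0.7,0,-0.0007,0.02,0],[0.7,0,-0.0007,0.07,0],[0.7,0,-0.0007,0.12,0],[0.7,0,-0.0007,0.152,0],[0.7,0,-0.0007,0.161,0]],
  ],
)

```text
clock: 44.02
ee_pos: [487.4, -28.7, 119.6]
ee_rot: [3.141, -0.004, -2.908]
wrist_force: [0.8, -0.4, 0.4]
gripper_width: 72.7
grasp_force: 0.0
```

>>> servo_tool(
  series=[
    [[0.7,0,0,0,0],[0.2,0,0,0,0],[-0.5,0,0,0,0],[-0.5,0,0,0,0],[-0.5,0,0,0,0]],
  ],
)

```text
clock: 44.65
ee_pos: [488.9, -28.0, 122.8]
ee_rot: [-3.141, 0.003, -2.907]
wrist_force: [-0.2, 1.3, 6.8]
gripper_width: 36.9
grasp_force: 59.2
```

>>> servo_tool(
  series=[
    [[-0.5,0,0,-0.01,0],[-0.5,0,0,-0.04,0],[-0.5,0,0,-0.08,0],[-0.5,0,0,-0.12,0],[-0.5,0,0,-0.14,0]],
  ],
)

```text
clock: 45.28
ee_pos: [488.1, -28.4, 263.6]
ee_rot: [-3.141, 0.002, -2.908]
wrist_force: [0.1, -0.1, -4.8]
gripper_width: 37.2
grasp_force: 60.9
```

```bash
cat >> log.txt <<'E'
0 -0.0007 0.161
0 0 -0.14
E
python3 -c "
from h import *
cshift(bush=(497.2,-289.25,134.4)); shift()"
```

```text
bush [ 497.2 -289.2  134.4] -> [ 0.0518 -0.256   0.127 ]
cmd [488.2 -28.2 261.4] 3.3756
tcp [488.1 -28.4 263.6] rot [-3.1408e+00  2.2000e-03 -2.9079e+00] w 37.2 gf 60.884824991226196 F [ 0.1 -0.1 -4.8] t 45.275
```

>>> servo_tool(
  series=[
    [[-0.5,0.005,-0.025,0,0],[-0.5,0.016,-0.078,0,0],[-0.5,0.027,-0.134,0,0],[-0.5,0.038,-0.19,0,0],[-0.5,0.048,-0.236,0,0]],
  ],
)

```text
clock: 45.9
ee_pos: [494.9, -271.5, 261.1]
ee_rot: [3.141, -0.002, -2.91]
wrist_force: [0.8, 0.5, -4.3]
gripper_width: 37.1
grasp_force: 60.9
```

>>> servo_tool(
  series=[
    [[-0.5,0.0038,-0.02,0,0],[-0.5,0.0038,-0.02,0.01,0],[-0.5,0.0038,-0.02,0.04,0],[-0.5,0.0038,-0.02,0.08,0],[-0.5,0.0038,-0.02,0.1,0]],
  ],
)

```text
clock: 46.52
ee_pos: [496.3, -284.7, 158.6]
ee_rot: [3.135, -0.003, -2.903]
wrist_force: [-0.7, 0.0, -4.7]
gripper_width: 36.8
grasp_force: 61.0
```

>>> servo_tool(
  series=[
    [[-0.5,0,0,0.012,0],[-0.5,0,0,0.02,0],[-0.5,0,0,0.025,0],[-0.5,0,0,0.0265,0],[-0.5,0,0,0.0265,0]],
  ],
)

```text
clock: 47.15
ee_pos: [497.5, -288.9, 135.9]
ee_rot: [-3.141, 0.001, -2.907]
wrist_force: [-1.1, 1.1, 1.5]
gripper_width: 36.7
grasp_force: 61.4
```

>>> servo_tool(
  series=[
    [[-0.2,0,0,0,0],[0.1,0,0,0,0],[0.3,0,0,0,0],[0.6,0,0,0,0],[0.6,0,0,-0.02,0]],
  ],
)

```text
clock: 47.78
ee_pos: [496.3, -289.1, 153.8]
ee_rot: [3.14, -0.003, -2.908]
wrist_force: [-0.4, -0.3, 0.6]
gripper_width: 68.5
grasp_force: 0.0
```

>>> servo_tool(
  series=[
    [[0.6,0,0,-0.04,0],[0.6,0,0,-0.09,0],[0.6,0,0,-0.14,0],[0.6,-0.03,0.03,-0.16,0],[0.6,-0.07,0.07,-0.16,0]],
  ],
)

```text
clock: 48.4
ee_pos: [549.8, -206.7, 317.6]
ee_rot: [-3.137, 0.004, -2.913]
wrist_force: [0.8, 0.6, -0.7]
gripper_width: 68.4
grasp_force: 0.0
```

>>> servo_tool(
  series=[
    [[0.6,-0.03,0.04,0,0],[0.6,-0.06,0.09,0,0],[0.6,-0.09,0.14,0,0],[0.6,-0.12,0.18,0,0],[0.6,-0.13,0.2,0,0]],
  ],
)

```text
clock: 49.02
ee_pos: [629.7, 23.8, 314.5]
ee_rot: [3.14, 0.0, -2.903]
wrist_force: [-0.4, -0.1, 0.2]
gripper_width: 68.1
grasp_force: 0.0
```

```bash
cat >> log.txt <<'E'
0.0480 -0.236 0
0.0038 -0.02 0.1
0 0 0.0265
0 0 -0.02
-0.07 0.07 -0.16
-0.13 0.2 0
E
cat > cmp2.py <<'E'
# model-free comparison of start and present pictures + mask fits, all three tools
from fit import *
ms=np.load('ms.npy',allow_pickle=True).item()
S0={'bush':(-27,0),'chuck':(25,66),'arbor':(25,-66)}
c33,s33=np.cos(.233),np.sin(.233)
ims={c:cv2.imread(f'pics/{c}0.png')[:,:,::-1] for c in('top','side')}
out=[]
for c in('top','side'):
    b=snap(c,c+'_now.png');a=ims[c]
    for k,(sx,sy) in S0.items():
        r=eyes.outline_of(c,k)
        if not r or c not in ms[k]: print(k,c,'no mask');continue
        f0=fit({c:ms[k][c]},k,st(sx,sy,0),18);f1=fit({c:r[0]['mask']},k,st(sx,sy,0),18)
        d=f1[0]-f0[0]
        # ECC inside the mask grown by 2 px
        m=cv2.dilate(ms[k][c].astype(np.uint8),np.ones((5,5)))*255;x,y,w,h=cv2.boundingRect(m)
        q=slice(y,y+h),slice(x,x+w);W=np.eye(2,3,dtype=np.float32)
        try:
            _,W=cv2.findTransformECC(cv2.cvtColor(a[q],7).astype(np.float32),cv2.cvtColor(b[y:y+h,x:x+w],7).astype(np.float32),W,cv2.MOTION_TRANSLATION,(3,300,1e-6),m[q],1)
            P=np.array(st(sx,sy,68));u0=proj(c,P)[0];J=np.array([proj(c,P+e)[0]-u0 for e in([1,0,0],[0,1,0])]).T
            e=np.linalg.solve(J,W[:,2])
        except cv2.error: e=np.array([np.nan]*2)
        R=np.array([[c33,s33],[-s33,c33]])
        print(k,c,'fit: stand d',(R@d).round(2),'res',f0[1],f1[1],'| ecc: stand d',(R@e).round(2))
    u,v=proj(c,st(0,0,60))[0].astype(int);w=50
    out.append(np.vstack([cv2.resize(i[v-w:v+w,u-w:u+w,::-1],(300,300),interpolation=cv2.INTER_CUBIC) for i in(a,b)]))
cv2.imwrite('pics/cmp2.png',np.hstack(out))
E
python3 cmp2.py; python3 -c "
from h import *
cshift(); shift()"
```

```text
bush top fit: stand d [-0.18  0.49] res 15.5 15.7 | ecc: stand d [-0.53  0.57]
chuck top no mask
arbor top fit: stand d [ 0.17 -2.34] res 20.4 39.1 | ecc: stand d [ 0.57 -3.12]
bush side fit: stand d [-0.1   1.11] res 47.1 71.4 | ecc: stand d [-0.63  0.54]
chuck side fit: stand d [-1.81  0.29] res 40.1 22.0 | ecc: stand d [-1.67  1.31]
arbor side fit: stand d [0.94 4.05] res 137.1 124.0 | ecc: stand d [ 0.16 -1.97]
cmd [629.2  19.7 314.9] 3.3756
tcp [628.9  16.9 315.1] rot [-3.1401e+00 -5.0000e-04 -2.9116e+00] w 68.1 gf 0.0 F [ 0.3 -1.2 -0.2] t 49.425
```

View pics/cmp2.png

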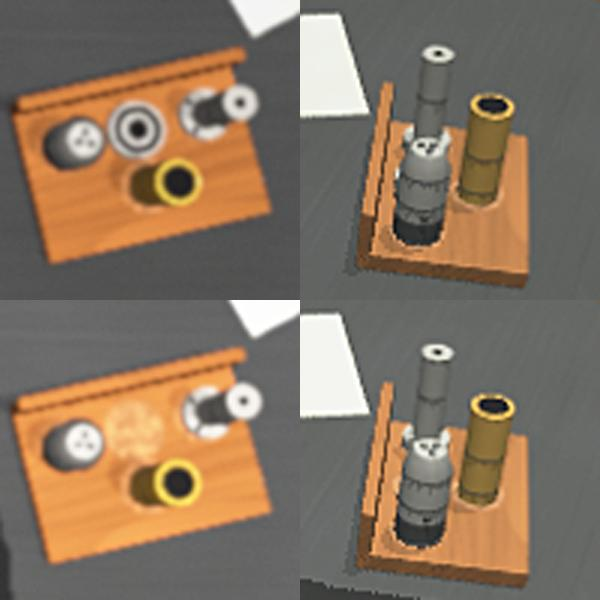

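Top row is the start, bottom row now: all three are upright. The bush is within 0.7 mm, the arbor is off by (+0.4, -2.8) mm and the chuck by (-1.7, +1.2) mm in the stand's frame. I'll mend both, arbor first.

>>> servo_tool(
  series=[
    [[0.4,0.012,-0.027,0,0],[0.4,0.035,-0.08,0,0],[0.4,0.058,-0.13,0,0],[0.4,0.08,-0.18,0,0],[0.4,0.1,-0.23,0,0]],
  ],
)

```text
clock: 50.05
ee_pos: [583.9, -230.4, 315.3]
ee_rot: [-3.141, -0.0, -2.91]
wrist_force: [1.0, -1.1, 0.5]
gripper_width: 59.6
grasp_force: 0.0
```

>>> servo_tool(
  series=[
    [[0.4,0.022,-0.05,0,0],[0.4,0.042,-0.093,0,0],[0.4,0.0485,-0.108,0,0],[0.4,0.0485,-0.108,0.02,0],[0.4,0.0485,-0.108,0.06,0]],
  ],
)

```text
clock: 50.68
ee_pos: [564.0, -343.9, 256.4]
ee_rot: [-3.139, 0.005, -2.908]
wrist_force: [-0.4, -0.3, -0.6]
gripper_width: 59.7
grasp_force: 0.0
```

>>> servo_tool(
  series=[
    [[0.4,0,0,0.04,0],[0.4,0,0,0.08,0],[0.4,0,0,0.11,0],[0.4,0,0,0.121,0],[0.4,0,0,0.121,0]],
  ],
)

```text
clock: 51.3
ee_pos: [563.1, -343.2, 133.9]
ee_rot: [3.141, -0.0, -2.907]
wrist_force: [0.1, 0.6, 0.2]
gripper_width: 59.9
grasp_force: 0.0
```

>>> servo_tool(
  series=[
    [[0.1,0,0,0,0],[-0.3,0,0,0,0],[-0.7,0,0,0,0],[-0.7,0,0,0,0],[-0.7,0,0,0,0]],
  ],
)

```text
clock: 51.92
ee_pos: [563.8, -343.9, 135.5]
ee_rot: [-3.14, 0.002, -2.908]
wrist_force: [-1.3, 0.2, 5.5]
gripper_width: 26.6
grasp_force: 59.4
```

>>> servo_tool(
  series=[
    [[-0.7,0,0,-0.003,0],[-0.7,0,0,-0.005,0],[-0.7,0.0004,0.0028,-0.005,0],[-0.7,0.0004,0.0028,-0.003,0],[-0.7,0.0004,0.0028,-0.0005,0]],
  ],
)

```text
clock: 52.55
ee_pos: [561.9, -340.5, 135.6]
ee_rot: [3.141, -0.001, -2.907]
wrist_force: [-5.2, 2.3, 12.5]
gripper_width: 27.1
grasp_force: 60.5
```

>>> servo_tool(
  series=[
    [[-0.7,0,0,0,0],[-0.3,0,0,0,0],[0.0,0,0,0,0],[0.3,0,0,0,0],[0.4,0,0,-0.01,0]],
  ],
)

```text
clock: 53.18
ee_pos: [561.6, -340.8, 143.9]
ee_rot: [3.141, -0.001, -2.908]
wrist_force: [-0.2, 0.0, 0.1]
gripper_width: 59.8
grasp_force: 0.0
```

>>> servo_tool(
  series=[
    [[0.4,0,0,-0.04,0],[0.4,0,0,-0.08,0],[0.5,0,0,-0.12,0],[0.6,0,0,-0.13,0],[0.6,0,0,-0.13,0]],
  ],
)

```text
clock: 53.8
ee_pos: [562.0, -340.9, 275.1]
ee_rot: [-3.141, 0.001, -2.908]
wrist_force: [0.2, -0.2, 0.2]
gripper_width: 68.6
grasp_force: 0.0
```

```bash
cat >> log.txt <<'E'
0.1 -0.23 0
0.0485 -0.108 0.06
0 0 0.121
0.0004 0.0028 -0.0005
0 0 -0.01
0 0 -0.13
E
python3 -c "
from h import *
cshift(chuck=(532.1,-212.4,122.4)); shift()"
```

```text
chuck [ 532.1 -212.4  122.4] -> [-0.0007  0.1319  0.152 ]
cmd [ 562.  -340.9  274.4] 3.3756
tcp [ 562.  -340.9  275.1] rot [-3.1406e+00  9.0000e-04 -2.9077e+00] w 68.6 gf 0.0 F [ 0.2 -0.2  0.2] t 53.8
```

>>> servo_tool(
  series=[
    [[0.6,0,0.03,0,0],[0.6,0,0.08,0,0],[0.6,-0.0007,0.12,0,0],[0.6,-0.0007,0.1319,0,0],[0.6,-0.0007,0.1319,0.02,0]],
  ],
)

```text
clock: 54.42
ee_pos: [532.7, -212.1, 254.6]
ee_rot: [-3.14, 0.002, -2.906]
wrist_force: [0.4, 0.4, -0.5]
gripper_width: 68.1
grasp_force: 0.0
```

>>> servo_tool(
  series=[
    [[0.6,0,0,0.03,0],[0.6,0,0,0.08,0],[0.6,0,0,0.115,0],[0.6,0,0,0.13,0],[0.6,0,0,0.132,0]],
  ],
)

```text
clock: 55.05
ee_pos: [531.7, -213.0, 121.4]
ee_rot: [3.141, -0.002, -2.908]
wrist_force: [0.7, -0.2, -0.4]
gripper_width: 68.5
grasp_force: 0.0
```

>>> servo_tool(
  series=[
    [[0.4,0,0,0,0],[0.1,0,0,0,0],[-0.4,0,0,0,0],[-0.4,0,0,0,0],[-0.4,0,0,0,0]],
  ],
)

```text
clock: 55.68
ee_pos: [532.7, -212.1, 124.1]
ee_rot: [-3.141, 0.002, -2.907]
wrist_force: [-1.7, 1.0, 5.9]
gripper_width: 42.6
grasp_force: 60.7
```

>>> servo_tool(
  series=[
    [[-0.4,0,0,-0.003,0],[-0.4,0,0,-0.006,0],[-0.4,-0.0017,-0.0012,-0.006,0],[-0.4,-0.0017,-0.0012,-0.003,0],[-0.4,-0.0017,-0.0012,-0.001,0]],
  ],
)

```text
clock: 56.3
ee_pos: [534.0, -213.2, 124.0]
ee_rot: [3.142, -0.0, -2.908]
wrist_force: [-3.7, 1.2, 12.2]
gripper_width: 42.7
grasp_force: 62.4
```

>>> servo_tool(
  series=[
    [[-0.4,0,0,0,0],[0.1,0,0,0,0],[0.3,0,0,0,0],[0.6,0,0,0,0],[0.6,0,0,-0.01,0]],
  ],
)

```text
clock: 56.92
ee_pos: [533.6, -213.0, 133.1]
ee_rot: [3.141, -0.002, -2.908]
wrist_force: [0.5, 0.0, 0.4]
gripper_width: 68.3
grasp_force: 0.0
```

>>> servo_tool(
  series=[
    [[0.6,0,0,-0.04,0],[0.6,0,0,-0.09,0],[0.6,0,0,-0.14,0],[0.6,-0.03,0.03,-0.16,0],[0.6,-0.06,0.07,-0.16,0]],
  ],
)

```text
clock: 57.55
ee_pos: [577.5, -132.1, 296.9]
ee_rot: [-3.138, 0.006, -2.911]
wrist_force: [0.7, 0.9, -0.2]
gripper_width: 68.1
grasp_force: 0.0
```

>>> servo_tool(
  series=[
    [[0.6,-0.03,0.03,0,0],[0.6,-0.06,0.07,0,0],[0.6,-0.09,0.11,0,0],[0.6,-0.1,0.13,0,0],[0.6,-0.1,0.13,0,0]],
  ],
)

```text
clock: 58.18
ee_pos: [643.0, 20.3, 293.6]
ee_rot: [3.141, -0.0, -2.904]
wrist_force: [-0.1, -1.1, 0.3]
gripper_width: 68.1
grasp_force: 0.0
```

```bash
cat >> log.txt <<'E'
-0.0007 0.1319 0.02
0 0 0.132
-0.0017 -0.0012 -0.001
0 0 -0.01
-0.06 0.07 -0.16
-0.1 0.13 0
E
python3 cmp2.py; python3 -c "
from h import *
cshift(); shift()"
```

```text
bush top fit: stand d [-1.04  2.18] res 15.5 36.1 | ecc: stand d [-0.53  0.59]
chuck top fit: stand d [-0.26 -1.49] res 48.7 25.5 | ecc: stand d [-1.02 -0.77]
arbor top fit: stand d [-0.5  -0.04] res 20.4 16.9 | ecc: stand d [-0.47  0.9 ]
bush side fit: stand d [-0.34  2.17] res 47.1 56.8 | ecc: stand d [-0.62  0.59]
chuck side fit: stand d [-0.34 -0.56] res 40.1 25.5 | ecc: stand d [-1.11 -0.56]
arbor side fit: stand d [-1.24  9.25] res 137.1 134.5 | ecc: stand d [-0.52  0.57]
cmd [643.3  18.5 293.4] 3.3756
tcp [643.1  17.  293.5] rot [-3.1411e+00 -2.0000e-04 -2.9098e+00] w 68.1 gf 0.0 F [ 0.1  0.1 -0.2] t 58.575
```

View pics/cmp2.png

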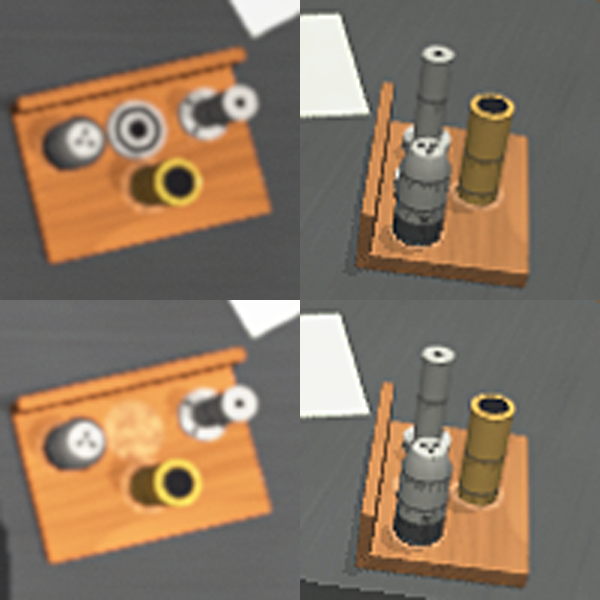

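View pics/side_now.png

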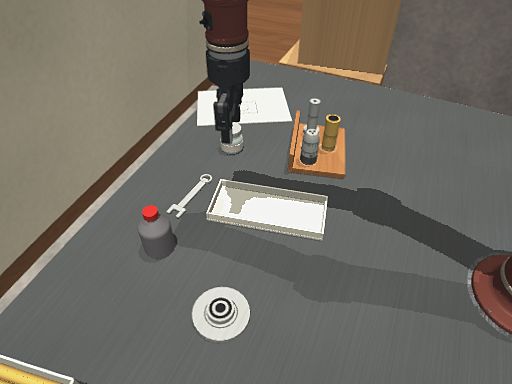

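All three tools are upright, within about 1 mm of their start poses. The bearing lies flat at (220,310) on the plate, the tray is empty, the bystanders haven't moved, and the arm is clear.

```bash
python3 -c "
from workcell import order
print(order.hand_in())"
```

```text
the job is handed in; nothing more can be done
None
```

I handed the job in at about 59 s: the bearing lies flat within about 0.5 mm of the plate's centre, and all three tools stand upright within about 1.5 mm of their starting spots, in the order asked; the arbor and chuck each needed one small re-grip to correct their position.

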